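# Fetch a lamp from the flap-fronted store box and set it in the fitting tray

### The job

Swing up the flap of the lamp store box by its knob, past upright so that it leans back on its stops, reach in under the roof with a slanted tool and take out the small glass lamp. Set the lamp gently, cap up, down into the one empty dimple of the wooden tray, then bring the flap forward again so that it falls fully shut. Leave the other lamps and the things lying about where they are.

Things in the scene. Friction and masses are not known exactly. Their poses are not given: they have to be found in the camera images.
- lamp_box: Fixed grey sheet-metal box (sizes in mm): x -80 to +65 (depth), 190 wide (y), 155 high. Origin on the worktop below the lamp; +x points into the box, away from its open front. Front wall 55 high, outer face x = -80; the opening slopes from there up to the roof edge at x = +12, z = 155; roof behind it to x = +65. Side walls 4 thick follow the slope.
- box_pocket (a point): Bottom centre of the dimple (33 wide, 9 deep) in the box floor where the lamp stands: x = 0, y = 0, z = 15 of the box; floor top at z = 24. Roof edge and raised flap stand right above the lamp: it is reached only with the tool slanted about 25 to 45 degrees from vertical, coming from the front and above, pointing into the box.
- flap (a joint): Flap angle, rad: 0 = shut (sloping 46.5 degrees down to the front wall), grows as it swings up; level at 0.81, upright at 2.38, resting on its stops at 2.64 (leaning back 15 degrees). Its own weight (about 0.12 kg) shuts it from anywhere below upright and holds it on the stops beyond; no spring, hardly any friction.
- flap_hinge (a point): Middle of the flap's hinge line, along the box's y axis at x = +12, z = 155 of the box. The flap is a 3 mm aluminium plate, 196 wide, 137 from hinge to free edge. With the flap on its stops its knob is 147 above and 62 behind the hinge line.
- flap_knob (a point): Centre of the flap's black pull knob, moving with the flap: a short barrel, 18 in diameter, 16 long, its axis along the box's y, on a 10 wide strap that stands 31 out from the flap's free edge; nothing beside or below it. With the flap shut it is at x = -113, z = 57 of the box. It is best pinched on its two flat ends, 16 apart (it can then turn between the fingers), and led round the hinge, 159 away.
- lamp: The glass lamp to move, 66 high, about 40 g, standing cap up: white globe 36 in diameter (centre 18 above the underside) with a flat tip 14 wide below, a neck, and a round metal cap 16 in diameter from 40 to 66 above the underside, where it is best held. Origin: centre of the underside; z along its axis to the cap. Fragile.
- tray: Fixed plywood tray, 110 (x) x 290 (y) x 16 high, with 10 mm high strips along its long sides (top z = 25); origin under its centre. Three equal dimples, 33 wide, 9 deep, mouths slightly bevelled, at y = -90, 0, +90, bottoms at z = 7. Two hold lamps, one is empty.
- free_pocket: The empty dimple of the tray: origin at the centre of its bottom (a thin black disc lies there); a seated lamp has its own origin at this point. Which of the three dimples it is varies.
- tray_lamp_1: A lamp like the other, already standing cap up in a dimple of the tray; origin at the centre of its underside.
- tray_lamp_2: Another such lamp in the tray; origin at the centre of its underside.
- motor: Bystander: cylindrical electric motor, 85 x 45 x 45, lying on the worktop; origin under its centre.
- bearing: Bystander: ball bearing, 38 in diameter, 11 high, lying flat; origin under its centre.
- pliers: Bystander: long-nose pliers lying flat, 174 long (its y), 44 wide, 12 high; origin under the centre.

How it is judged:
By the outcome, as a careful person would: the job done as asked, in the order asked, and still so for the second after the job is handed in, with the robot touching nothing.
It also fails if it takes over 72 s, if anything falls off the work surface, if the arm or the gripper's body presses on something with over 40 N, if the wrist force passes 120 N, or if a joint passes its speed limit or range.

### The arm

A 6-joint arm with a two-finger parallel gripper is mounted at the origin on a cart in front of the work surface, level with it; the furniture and walls round the work are solid. World frame = base frame: x ahead of the robot, y to its left, z up, the work surface at z = 0. Lengths are in m, angles in rad, forces in N, time in s.
With the tool pointing down it reaches from about 0.35 to 0.975 m from the base axis. Payload 4.9 kg.
Tool frame: the origin (TCP) lies midway between the tips of the shut fingers; the grasp point (between the pads) lies ctrl.grip_point_offset behind it (ctrl.grip_point_offset is the distance from the TCP to the grasp point, in m); x points along the fingers, y is the direction in which the jaws open and shut, and the axes are right-handed (so a half turn about x gives the same grasp; the last joint's range is limited). The gripper opens to 85 mm and grips with 20 to 120 N. Pads are 22 mm wide; open, the fingers measure 114 mm over their backs; the gripper's body (76 mm by 85 mm) begins 54 mm behind the grasp point. The pads swing forward as they close: fully open they stand 13 mm farther back than shut.
Start: joints at [-1.387, 0.053, 1.613, -0, 1.476, -0.119], TCP at [0.186, -0.597, 0.231] pointing down, gripper open.
Joint ranges: [-3.01, 3.01], [-1.01, 2.22], [0.06, 2.58], [-1.02, 4.17], [0.09, 2.62], [-3.14, 3.14]. Speed limits (rad/s): [2.57, 2.57, 3.14, 3.14, 3.14, 3.14].

### API

Orientations are given as a rotation vector (axis times angle).
In Python, from station import ctrl gives the robot as it stands. The module is installed in compiled form; this text tells all that it offers.
- The arm moves only by the tool drive_tool, never from a script. Its argument "commands" is text: rows parted by semicolons, each of 5 numbers parted by spaces: the closure, from -1 (fully open) to 1 (shut), so that 0 is half open, then the shift along the tool's x, y, z in units of 40 mm (1.0 is 40 mm), then the turn about the tool's x in units of 5 degrees (1.0 is 5 degrees). A call has 1 to 8 rows; each row is the pose to reach, as a shift and turn from the pose commanded when the call began, along the tool's axes at that moment; what a row does not reach only later rows make up. A row lasts 1/12 s, in which the tool goes at most 41.7 mm and 7.16 degrees, less where a joint would pass 70% of its speed; a pose out of reach is approached as far as the arm can. A call with a gripper value outside its range is refused whole. The fingers move at their own pace and stop on an object; "newtons" is the grip in N (left out, the last holds). Time passes only in rows, so rows that repeat a pose let the fingers close. It gives the time, the measured TCP pose, the force and the opening at its end, in the units of the state.
- ctrl.get_obs(): the state, without advancing time (a new reading comes with each control period).
- ctrl.get_image(name): name is "scene" or "top" or "wrist"; returns (picture, depth): 480x640x3 uint8, blue, green, red; 480x640 float32, m along the optical axis (not along the pixel's ray), 0 where there is no reading.
- ctrl.camera_info(name): a dict with "K" (3x3 intrinsics, pixels), "T" (4x4, takes a point from camera to world coordinates). Camera axes: x right, y down, z forward; pixel columns grow to the right and rows downward; lengths in m; the calibration is good to about 2 mm. A picture is of the moment at which its call begins: read the wrist's pose just before it. camera_info takes no time and is no camera call; for the wrist camera it gives the pose at the moment of the call.
- ctrl.finish_job(): hands the job in, once; it reports no verdict.
The state is a dict: "t": time; "q": joint angles; "dq": joint speeds; "effort": joint torques, N m; "tool_pos": TCP position; "tool_rot": TCP orientation; "contact_force": force on the tool from outside, world axes, zero at the start; "wrist_torque": the same for the moment, N m; "opening": finger opening in m.
Only numpy, scipy, OpenCV 4.12 (cv2) and the standard library are available. Lean on these libraries where they do the work, as an engineer would, in place of code of your own. Each camera call takes 0.05 s, during which the arm holds its last target.

## Working session

There is one attempt and no reset: what is moved stays moved. The work goes in short steps, Python scripts to look and compute and a tool call to move; the robot and the scene stay as the last step left them, time stands still between calls to the robot, and variables do not carry over. Pictures are saved under pics/ and viewed, and the job is handed in when it is done.

Besides the shell and the picture viewer there is one more tool, called after "Emit:" by a JSON object that holds its "api" and its "payload". drive_tool: Moves the arm, as the interface text tells. Its arguments: {"type":"object","properties":{"commands":{"type":"string"},"newtons":{"type":"number"}},"required":["commands"]}

```bash
mkdir -p pics
python3 - <<'E'
from station import ctrl
import cv2,numpy as np
o=ctrl.get_obs()
for k,v in o.items(): print(k,np.round(v,4))
print(ctrl.grip_point_offset)
for n in ["scene","top","wrist"]:
    p,d=ctrl.get_image(n); cv2.imwrite(f"pics/a_{n}.png",p); np.save(f"pics/a_{n}.npy",d)
    i=ctrl.camera_info(n); print(n,np.round(i["K"],1).tolist(),np.round(i["T"],3).tolist())
E
```

```text
t 0.0
q [-1.387   0.0533  1.6143  0.      1.476  -0.119 ]
dq [-0.0009  0.0014 -0.0001  0.0016 -0.0017  0.0006]
effort [ 5.00000e-04 -3.93682e+01 -3.70175e+01 -2.00000e-04  6.90000e-03
 -0.00000e+00]
tool_pos [ 0.1863 -0.5959  0.23  ]
tool_rot [ 2.0592  0.3163 -2.0593]
contact_force [-0.6846  0.1616 -0.2437]
wrist_torque [ 0.0005 -0.0146  0.0101]
opening 0.0858
0.0187
scene [[592.7, 0.0, 328.8], [0.0, 592.7, 240.3], [0.0, 0.0, 1.0]] [[0.893, -0.311, 0.325, 0.102], [-0.449, -0.594, 0.667, -0.955], [-0.015, -0.742, -0.67, 1.068], [0.0, 0.0, 0.0, 1.0]]
top [[444.2, 0.0, 324.1], [0.0, 444.2, 235.4], [0.0, 0.0, 1.0]] [[-0.129, -0.824, 0.552, -0.062], [-0.992, 0.108, -0.07, 0.082], [-0.002, -0.556, -0.831, 1.03], [0.0, 0.0, 0.0, 1.0]]
wrist [[351.5, 0.0, 315.4], [0.0, 351.5, 243.2], [0.0, 0.0, 1.0]] [[0.298, -0.913, -0.28, 0.258], [-0.955, -0.286, -0.085, -0.575], [-0.002, 0.293, -0.956, 0.373], [0.0, 0.0, 0.0, 1.0]]
```

View pics/a_scene.png

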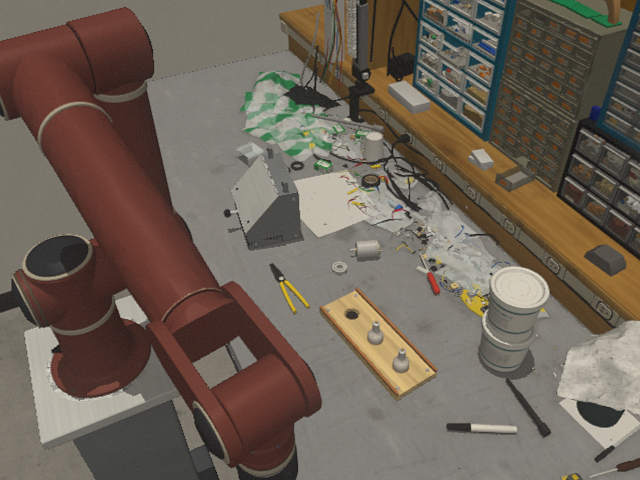

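View pics/a_top.png

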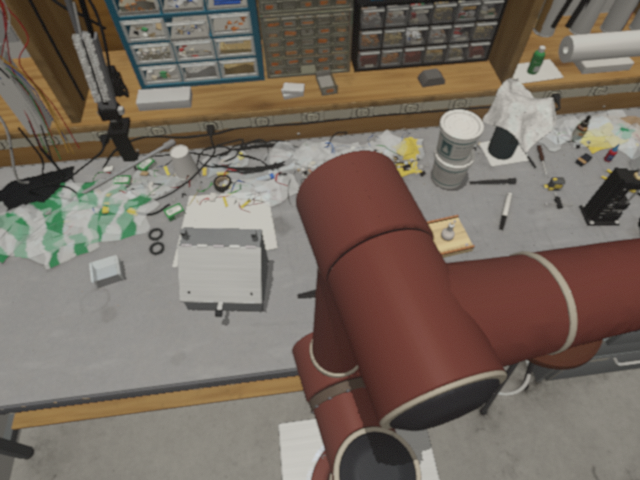

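View pics/a_wrist.png

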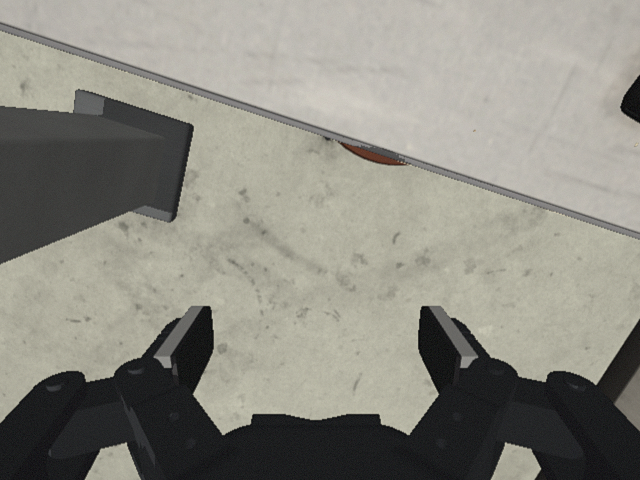

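The scene view shows the shut box with its knob at about (228,213), the tray with its empty dimple at (352,314), and lamps at (376,333) and (401,360). In the top view the knob is at (219,309). Next I'll measure these.

```bash
cat > h.py <<'E'
from station import ctrl
import cv2,numpy as np
from scipy.spatial.transform import Rotation as R
def cloud(n,d,T=None):
    i=ctrl.camera_info(n);K=np.array(i["K"]);T=np.array(i["T"]) if T is None else T
    v,u=np.mgrid[:480,:640]
    P=np.stack([(u-K[0,2])/K[0,0]*d,(v-K[1,2])/K[1,1]*d,d],-1)
    W=P@T[:3,:3].T+T[:3,3]; W[d<=0]=np.nan
    return W
def crop(n,p,u0,u1,v0,v1,s,name):
    cv2.imwrite(name,cv2.resize(p[v0:v1,u0:u1],None,fx=s,fy=s,interpolation=cv2.INTER_CUBIC))
E
python3 - <<'E'
from h import *
for n in ["scene","top"]:
    d=np.load(f"pics/a_{n}.npy");W=cloud(n,d)
    pts={"scene":dict(knob=(228,213),hole=(352,314),l1=(375,325),l2=(401,352),flap=(257,195),motor=(367,248),bearing=(339,267),pl=(288,285),trc=[322,308]),
         "top":dict(knob=(219,309),flap=(220,270),roof=(220,238),fl2=(195,270),fl3=(250,270),fr1=(183,300),fr2=(262,303),h1=(182,240),h2=(262,243),table=(150,300))}[n]
    for k,(u,v) in pts.items(): print(n,k,np.round(W[v,u],4))
    if n=="top":
        m=np.zeros((480,640),bool); m[252:292,192:255]=1
        Q=W[m];Q=Q[~np.isnan(Q[:,0])];c=Q.mean(0);_,s,vt=np.linalg.svd(Q-c);print(c,vt[2],s/np.sqrt(len(Q)),np.degrees(np.arcsin(abs(vt[2][2]))),np.degrees(np.arctan2(vt[2][1],vt[2][0])))
    p=cv2.imread(f"pics/a_{n}.png")
    if n=="scene": crop(n,p,215,435,140,400,2.3,"pics/c_scene.png")
    else: crop(n,p,160,330,190,330,4,"pics/c_top.png")
E
```

```text
scene knob [0.3986 0.2659 0.0642]
scene hole [ 0.5508 -0.1509  0.0016]
scene l1 [ 0.5512 -0.2531  0.0704]
scene l2 [ 0.5636 -0.3396  0.0691]
scene flap [0.4759 0.2376 0.1163]
scene motor [ 0.6748 -0.0008  0.0372]
scene bearing [0.5963 0.0032 0.0014]
scene pl [0.4531 0.0006 0.0067]
scene trc [ 0.4866 -0.1224  0.0278]
top knob [0.409  0.2749 0.056 ]
top flap [0.4826 0.2617 0.1116]
top roof [0.546  0.2538 0.1522]
top fl2 [0.4911 0.3207 0.1104]
top fl3 [0.4708 0.1908 0.1161]
top fr1 [0.4419 0.3598 0.0598]
top fr2 [0.424  0.1752 0.0299]
top h1 [0.5521 0.3429 0.1521]
top h2 [0.5323 0.1575 0.1321]
top table [ 0.4845  0.4606 -0.0011]
[0.47695516 0.25461218 0.11251786] [ 0.71900774 -0.11572769 -0.68529918] [0.04312339 0.02841328 0.00181153] 43.259140693563396 -9.143605009706993
```

Run:
```python
from h import *
o=ctrl.get_obs(); print(np.round(R.from_rotvec(o["tool_rot"]).as_matrix(),3), o["t"])
```

```text
[[-0.     0.298 -0.955]
 [ 0.002 -0.955 -0.298]
 [-1.    -0.002 -0.   ]] 0.15
```

View pics/c_scene.png

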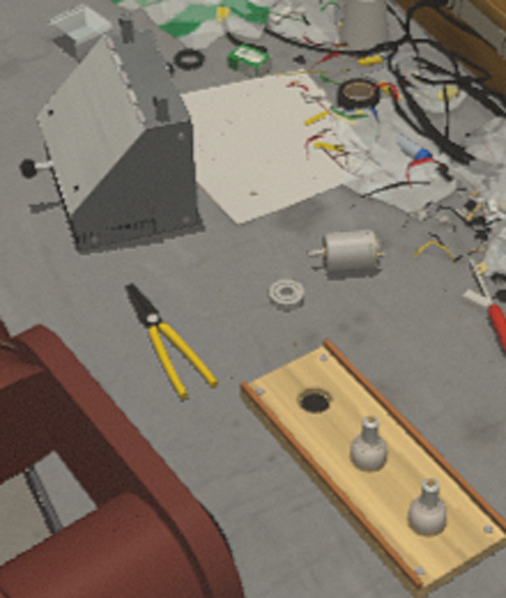

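View pics/c_top.png

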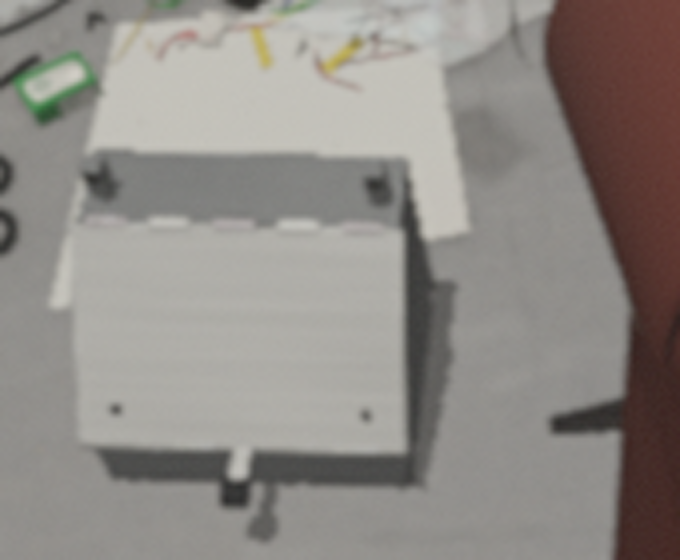

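```bash
cat > fit.py <<'E'
from h import *
from scipy.optimize import least_squares
def proj(n,X):
    i=ctrl.camera_info(n);K=np.array(i["K"]);T=np.linalg.inv(np.array(i["T"]))
    c=X@T[:3,:3].T+T[:3,3]; q=c@K.T; return q[:,:2]/q[:,2:]
def w(p,X):
    c,s=np.cos(p[2]),np.sin(p[2]); X=np.array(X,float)/1000
    return np.c_[c*X[:,0]-s*X[:,1]+p[0], s*X[:,0]+c*X[:,1]+p[1], X[:,2]]
E
python3 - <<'E'
from fit import *
tm=[(-113,0,57),(-83,98,57),(-83,-98,57),(65,95,155),(65,-95,155)]
tu=[(218.75,313.2),(179.8,300.2),(262,303),(181.3,227.5),(262,229.5)]
sm=[(-113,0,57),(-80,-95,0),(65,-95,0),(12,-95,155),(65,-95,155)]
su=[(227.2,213),(251.1,249.0),(303.8,239.1),(279.5,195.3),(297.6,193)]
def f(p): return np.r_[(proj("top",w(p,tm))-tu).ravel(),(proj("scene",w(p,sm))-su).ravel()]
r=least_squares(f,[.517,.252,-.16],loss='soft_l1');print(r.x,np.degrees(r.x[2]));print(np.round(f(r.x).reshape(-1,2),1))
for n in ["top","scene"]:
    def g(p): return (proj(n,w(p,tm if n=="top" else sm))-(tu if n=="top" else su)).ravel()
    q=least_squares(g,r.x,loss='soft_l1');print(n,q.x,np.degrees(q.x[2]))
# tray
tr=[(0,90,7),(0,0,73),(0,-90,73),(-55,145,25),(55,145,25),(-55,-145,25),(55,-145,25)]
c=lambda u,v:(215+u/2.3,140+v/2.3)
tu2=[c(315,402),c(371,422),c(431,483),c(242,385),c(327,342),c(422,580),c(507,532)]
def f2(p): return (proj("scene",w(p,tr))-tu2).ravel()
for y in (0,3.14):
  s=least_squares(f2,[.56,-.24,y],loss='soft_l1');print(s.x,np.degrees(s.x[2]),s.cost);print(np.round(f2(s.x).reshape(-1,2),1)); print(w(s.x,[(0,90,7)]))
p=cv2.imread("pics/a_scene.png"); crop("",p,315,440,285,400,6,"pics/c_tray.png")
E
```

```text
[ 0.50963127  0.25748887 -0.15214984] -8.717543573511445
[[ 0.3 -0.1]
 [ 0.5  0.5]
 [-0.3 -0.7]
 [ 1.7 -0.7]
 [-0.1 -1.3]
 [-0.2  0.3]
 [-2.3 -0.1]
 [-2.5 -2. ]
 [-1.3  0.3]
 [ 0.9 -1.6]]
top [ 0.50840949  0.25818148 -0.15355269] -8.797921177819493
scene [ 0.51296094  0.25322819 -0.17393017] -9.96546479112881
[ 0.55583521 -0.251002    0.12363363] 7.083685388479309 8.29953055276088
[[-0.   1.8]
 [ 0.1 -0.7]
 [ 0.3  0.5]
 [-1.  -0.6]
 [ 0.2 -1.4]
 [-1.4  3.3]
 [ 2.6 -1.3]]
[[ 0.54473651 -0.16168896  0.007     ]]
[ 0.55583521 -0.251002    0.12363364] 7.083685576080489 8.299530552761041
[[-0.   1.8]
 [ 0.1 -0.7]
 [ 0.3  0.5]
 [-1.  -0.6]
 [ 0.2 -1.4]
 [-1.4  3.3]
 [ 2.6 -1.3]]
[[ 0.54473651 -0.16168896  0.007     ]]
```

View pics/c_tray.png

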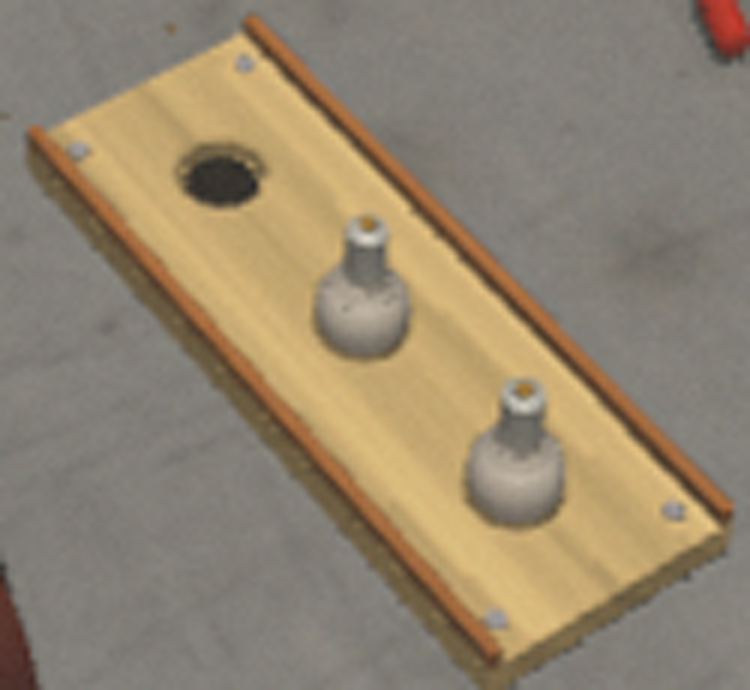

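Emit:
{"api": "drive_tool", "payload": {"commands": "-1 -2.5 -4 -6.8 1;-1 -2.5 -4 -6.8 2;-1 -2.5 -4 -6.8 3;-1 -2.5 -4 -6.8 4;-1 -2.5 -4 -6.8 5.2;-1 -2.5 -4 -6.8 5.2;-1 -2.5 -4 -6.8 5.2;-1 -2.5 -4 -6.8 5.2", "newtons": 40}}

```text
t: 0.82
tool_pos: [0.3993, -0.3608, 0.3318]
tool_rot: [-2.143, 0.162, 2.143]
contact_force: [1.0, -0.7, 0.4]
opening: 0.0854
```

```bash
cat > st.py <<'E'
from h import *
import json,sys
o=ctrl.get_obs(); M=R.from_rotvec(o["tool_rot"]).as_matrix()
print("t",round(o["t"],2),"pos",np.round(o["tool_pos"],4),"q",np.round(o["q"],3),"F",np.round(o["contact_force"],1),"open",round(o["opening"],4));print(np.round(M,3))
with open("log.txt","a") as f: f.write(json.dumps([list(map(float,o["q"])),list(map(float,o["tool_pos"])),list(map(float,o["tool_rot"]))])+"\n")
if len(sys.argv)>3:
    g=np.array([float(a) for a in sys.argv[1:4]]); print("to target units",np.round(M.T@(g-o["tool_pos"])/.04,3))
E
python3 st.py .42 -.02 .33
```

```text
t 0.82 pos [ 0.3993 -0.3608  0.3318] q [-0.873 -0.195  1.683  0.     1.653  0.848] F [ 1.  -0.7  0.4] open 0.0854
[[ 0.    -0.15  -0.989]
 [ 0.    -0.989  0.15 ]
 [-1.    -0.    -0.   ]]
to target units [ 0.046 -8.501  0.768]
```

Emit:
{"api": "drive_tool", "payload": {"commands": "-1 0 -8.2 0.6 0;-1 0 -8.2 0.6 0;-1 0 -8.2 0.6 0;-1 0 -8.2 0.6 0;-1 0 -8.2 0.6 0;-1 0 -8.2 0.6 0;-1 0 -8.2 0.6 0;-1 0 -8.2 0.6 0"}}

```text
t: 1.48
tool_pos: [0.4234, -0.0325, 0.3312]
tool_rot: [-2.143, 0.161, 2.143]
contact_force: [1.0, 0.2, -0.1]
opening: 0.085
```

```bash
python3 st.py .39 .275 .31
```

```text
t 1.48 pos [ 0.4234 -0.0325  0.3312] q [-0.253 -0.487  1.909  0.     1.719  1.469] F [ 1.   0.2 -0.1] open 0.085
[[ 0.    -0.15  -0.989]
 [ 0.    -0.989  0.15 ]
 [-1.    -0.    -0.   ]]
to target units [ 0.53  -7.476  1.979]
```

Emit:
{"api": "drive_tool", "payload": {"commands": "-1 0.5 -7.5 2 0;-1 0.5 -7.5 2 0;-1 0.5 -7.5 2 0;-1 0.5 -7.5 2 0;-1 0.5 -7.5 2 0;-1 0.5 -7.5 2 0;-1 0.5 -7.5 2 0;-1 0.5 -7.5 2 0"}}

```text
t: 2.15
tool_pos: [0.3883, 0.2774, 0.3105]
tool_rot: [-2.143, 0.157, 2.146]
contact_force: [1.2, -0.2, -0.3]
opening: 0.0853
```

```bash
python3 st.py .39 .275 .31
python3 - <<'E'
from h import *
T=np.array(ctrl.camera_info("wrist")["T"])
p,d=ctrl.get_image("wrist"); cv2.imwrite("pics/b_wrist.png",p); np.savez("pics/b_wrist.npz",d=d,T=T)
E
```

```text
t 2.15 pos [0.3883 0.2774 0.3105] q [ 4.630e-01 -3.440e-01  1.839e+00  1.000e-03  1.647e+00  2.181e+00] F [ 1.2 -0.2 -0.3] open 0.0853
[[-0.001 -0.146 -0.989]
 [ 0.001 -0.989  0.146]
 [-1.    -0.001  0.002]]
to target units [ 0.011  0.053 -0.05 ]
```

View pics/b_wrist.png

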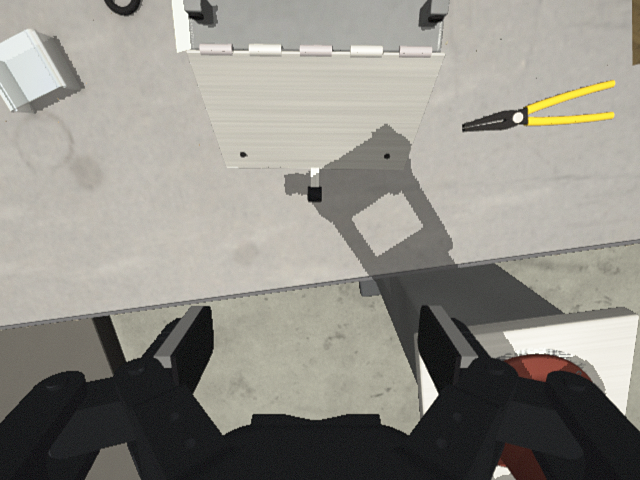

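Wrist view: the knob is at (315,194), the hinge line at row 50 from (190,50) to (443,53), and the flap's front left corner at (227,168).

```bash
cat >> fit.py <<'E'
def projT(T,X):
    K=np.array(ctrl.camera_info("wrist")["K"]);T=np.linalg.inv(T)
    c=X@T[:3,:3].T+T[:3,3]; q=c@K.T; return q[:,:2]/q[:,2:]
E
python3 - <<'E'
from fit import *
z=np.load("pics/b_wrist.npz");d=z["d"];T=z["T"];W=cloud("wrist",d,T)
for n,(u,v) in dict(knob=(315,192),flapL=(235,150),fl=(320,150),flR=(385,150),fu=(320,70),ful=(210,70),fur=(430,70),tab=(100,250)).items(): print(n,np.round(W[v,u],4))
Q=W[70:150,240:380].reshape(-1,3);c=Q.mean(0);vt=np.linalg.svd(Q-c)[2][2];print(vt,np.degrees(np.arcsin(abs(vt[2]))),np.degrees(np.arctan2(vt[1],vt[0])))
m=[(-113,0,66),(-83,98,56),(12,98,157),(12,-98,157)]
u=[(315,194),(227,168),(189,51),(444,54)]
f=lambda p:(projT(T,w(p,m))-u).ravel()
r=least_squares(f,[.51,.256,-.155]);print(r.x,np.degrees(r.x[2]));print(np.round(f(r.x).reshape(-1,2),1));print(w(r.x,[(-113,0,57),(12,0,155)]))
E
```

```text
knob [0.4035 0.2752 0.0648]
flapL [0.4606 0.3497 0.0802]
fl [0.4478 0.2633 0.0793]
flR [0.4382 0.1976 0.0812]
fu [0.5113 0.2549 0.1467]
ful [0.524  0.3411 0.147 ]
fur [0.4984 0.1691 0.1476]
tab [0.3582 0.5774 0.    ]Traceback (most recent call last):
  File "<stdin>", line 4, in <module>
    u, s, vh = gufunc(a, signature=signature)
               ~~~~~~^^^^^^^^^^^^^^^^^^^^^^^^
    raise LinAlgError("SVD did not converge")
numpy.linalg.LinAlgError: SVD did not converge
```

Run:
```python
from fit import *
z=np.load("pics/b_wrist.npz");d=z["d"];T=z["T"];W=cloud("wrist",d,T)
Q=W[70:150,240:380].reshape(-1,3);Q=Q[~np.isnan(Q[:,0])];c=Q.mean(0);vt=np.linalg.svd(Q-c,full_matrices=False)[2][2];print(vt,np.degrees(np.arcsin(abs(vt[2]))),np.degrees(np.arctan2(vt[1],vt[0])))
m=[(-113,0,66),(-83,98,56),(12,98,157),(12,-98,157)]
u=[(315,194),(227,168),(189,51),(444,54)]
f=lambda p:(projT(T,w(p,m))-u).ravel()
r=least_squares(f,[.51,.256,-.155]);print(r.x,np.degrees(r.x[2]));print(np.round(f(r.x).reshape(-1,2),1));print(w(r.x,[(-113,0,57),(12,0,155)]))
```

```text
[ 0.7171879  -0.11307375 -0.68764514] 43.443989229388045 -8.959652138783488
[ 0.51028199  0.25802762 -0.15694491] -8.992280937972634
[[ 0.2  2.6]
 [ 0.1 -0.7]
 [-2.4 -0.2]
 [ 2.2 -0.4]]
[[0.39867083 0.27568968 0.057     ]
 [0.52213451 0.25615201 0.155     ]]
```

Emit:
{"api": "drive_tool", "payload": {"commands": "-1 1 0 -0.3 0.12;-1 2 0 -0.3 0.12;-1 3 0 -0.3 0.12;-1 4 0 -0.3 0.12;-0.6 5 0 -0.3 0.12;-0.4 6 0 -0.3 0.12;-0.3 6.7 0 -0.3 0.12;-0.2 6.7 0 -0.3 0.12"}}

```text
t: 2.87
tool_pos: [0.3963, 0.269, 0.0361]
tool_rot: [-2.127, 0.181, 2.153]
contact_force: [-1.4, 0.2, -0.2]
opening: 0.0513
```

```bash
python3 st.py .4004 .2752 .042
python3 - <<'E'
from h import *
T=np.array(ctrl.camera_info("wrist")["T"])
p,d=ctrl.get_image("wrist"); cv2.imwrite("pics/c_wrist.png",p); np.savez("pics/c_wrist.npz",d=d,T=T)
E
```

```text
t 2.87 pos [0.3963 0.269  0.0361] q [ 0.441 -0.078  2.091 -0.     1.143  2.174] F [-1.4  0.2 -0.2] open 0.0513
[[-0.013 -0.161 -0.987]
 [-0.006 -0.987  0.161]
 [-1.     0.008  0.012]]
to target units [-0.15  -0.168 -0.075]
```

View pics/c_wrist.png

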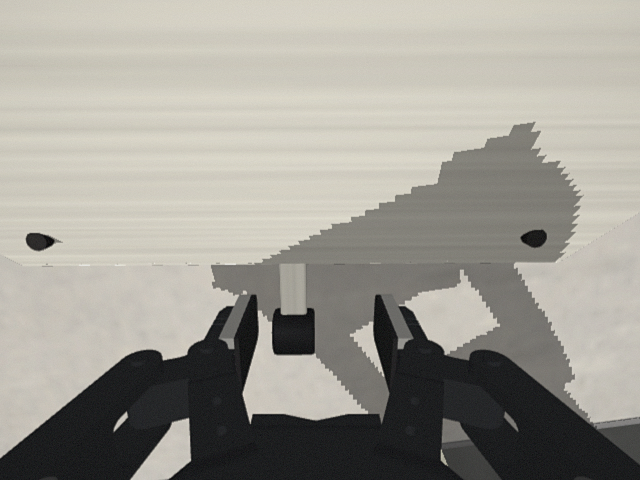

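Emit:
{"api": "drive_tool", "payload": {"commands": "-0.2 0 0 0 0;-0.2 0 0 0 0"}}

```text
t: 3.08
tool_pos: [0.4038, 0.2729, 0.0462]
tool_rot: [-2.141, 0.17, 2.132]
contact_force: [0.6, -0.3, 0.1]
opening: 0.0512
```

```bash
python3 st.py .4004 .2752 .042
```

```text
t 3.08 pos [0.4038 0.2729 0.0462] q [ 0.441 -0.086  2.079 -0.     1.144  2.174] F [ 0.6 -0.3  0.1] open 0.0512
[[ 0.004 -0.161 -0.987]
 [ 0.002 -0.987  0.161]
 [-1.    -0.003 -0.004]]
to target units [ 0.104 -0.044  0.095]
```

Emit:
{"api": "drive_tool", "payload": {"commands": "0.2 0.05 -0.05 0.08 0;0.5 0.05 -0.05 0.08 0;1 0.05 -0.05 0.08 0;1 0.05 -0.05 0.08 0;1 0.05 -0.05 0.08 0;1 0.05 -0.05 0.08 0;1 0.05 -0.05 0.08 0", "newtons": 30}}

```text
t: 3.67
tool_pos: [0.4001, 0.277, 0.0432]
tool_rot: [-2.137, 0.166, 2.131]
contact_force: [-0.6, 7.9, 0.7]
opening: 0.0151
```

```bash
python3 st.py .4004 .2752 .042;python3 - <<'E'
from h import *
p,d=ctrl.get_image("wrist"); cv2.imwrite("pics/d_wrist.png",p)
E
```

```text
t 3.67 pos [0.4001 0.277  0.0432] q [ 0.45  -0.084  2.083  0.004  1.137  2.181] F [-0.6  7.9  0.7] open 0.0151
[[ 0.003 -0.161 -0.987]
 [ 0.006 -0.987  0.161]
 [-1.    -0.006 -0.002]]
to target units [ 0.029  0.042 -0.014]
```

View pics/d_wrist.png

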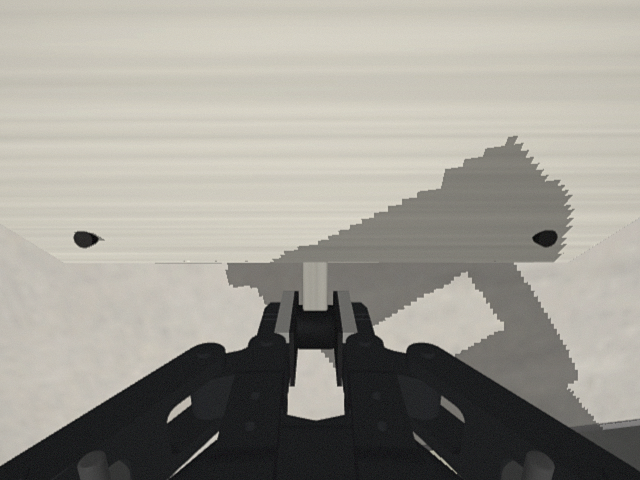

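Run:
```python
import numpy as np
R=158.8;a0=-38.1
P=lambda f:np.array([-(98+R*np.sin(np.radians(a0+f))),-(125-R*np.cos(np.radians(a0+f)))])/40
for c in range(4):
    b=P(c*8*4.6); print("; ".join("%.2f %.2f"%tuple(P((c*8+i)*4.6)-b) for i in range(1,9)))
```

```text
-0.26 0.19; -0.53 0.35; -0.82 0.49; -1.11 0.61; -1.42 0.71; -1.73 0.78; -2.04 0.82; -2.36 0.84
-0.32 -0.01; -0.64 -0.04; -0.95 -0.09; -1.26 -0.17; -1.56 -0.28; -1.85 -0.41; -2.13 -0.56; -2.40 -0.74
-0.25 -0.20; -0.49 -0.41; -0.70 -0.64; -0.90 -0.89; -1.08 -1.16; -1.24 -1.44; -1.37 -1.73; -1.48 -2.03
-0.08 -0.31; -0.14 -0.62; -0.18 -0.94; -0.19 -1.26; -0.17 -1.57; -0.13 -1.89; -0.06 -2.20; 0.03 -2.51
```

Emit:
{"api": "drive_tool", "payload": {"commands": "1 -0.26 -0.03 0.19 0; 1 -0.53 -0.05 0.35 0; 1 -0.82 -0.05 0.49 0; 1 -1.11 -0.05 0.61 0; 1 -1.42 -0.05 0.71 0; 1 -1.73 -0.05 0.78 0; 1 -2.04 -0.05 0.82 0; 1 -2.36 -0.05 0.84 0"}}

```text
t: 4.38
tool_pos: [0.3671, 0.2823, 0.1372]
tool_rot: [-2.14, 0.17, 2.132]
contact_force: [5.9, 2.0, -3.4]
opening: 0.0151
```

```bash
python3 st.py .3672 .2804 .1374
```

```text
t 4.38 pos [0.3671 0.2823 0.1372] q [ 0.495 -0.276  2.076 -0.     1.338  2.227] F [ 5.9  2.  -3.4] open 0.0151
[[ 0.004 -0.161 -0.987]
 [ 0.002 -0.987  0.161]
 [-1.    -0.002 -0.004]]
to target units [-0.004  0.047 -0.011]
```

Emit:
{"api": "drive_tool", "payload": {"commands": "1 -0.32 0 -0.04 0; 1 -0.64 0 -0.08 0; 1 -0.95 0 -0.14 0; 1 -1.26 0 -0.22 0; 1 -1.56 0 -0.33 0; 1 -1.85 0 -0.46 0; 1 -2.13 0 -0.61 0; 1 -2.40 0 -0.79 0"}}

```text
t: 5.05
tool_pos: [0.3977, 0.2773, 0.2326]
tool_rot: [-2.137, 0.171, 2.136]
contact_force: [3.5, 5.6, -3.9]
opening: 0.0151
```

Emit:
{"api": "drive_tool", "payload": {"commands": "1 -0.25 0 -0.20 0; 1 -0.49 0 -0.41 0; 1 -0.70 0 -0.64 0; 1 -0.90 0 -0.89 0; 1 -1.08 0 -1.16 0; 1 -1.24 0 -1.44 0; 1 -1.37 0 -1.73 0; 1 -1.48 0 -2.03 0"}}

```text
t: 5.72
tool_pos: [0.4776, 0.2646, 0.2913]
tool_rot: [-2.135, 0.17, 2.138]
contact_force: [0.5, 6.2, -3.5]
opening: 0.0153
```

```bash
python3 st.py
```

```text
t 5.72 pos [0.4776 0.2646 0.2913] q [ 0.368 -0.165  1.723  0.003  1.584  2.1  ] F [ 0.5  6.2 -3.5] open 0.0153
[[-0.002 -0.16  -0.987]
 [ 0.002 -0.987  0.16 ]
 [-1.    -0.002  0.002]]
```

Emit:
{"api": "drive_tool", "payload": {"commands": "1 -0.08 -0.05 -0.31 0; 1 -0.14 -0.1 -0.62 0; 1 -0.18 -0.1 -0.94 0; 1 -0.19 -0.1 -1.26 0; 1 -0.17 -0.1 -1.57 0; 1 -0.13 -0.1 -1.89 0; 1 -0.06 -0.1 -2.20 0; 1 0.03 -0.1 -2.51 0"}}

```text
t: 6.38
tool_pos: [0.5776, 0.2489, 0.2903]
tool_rot: [-2.137, 0.18, 2.141]
contact_force: [-2.0, -4.3, 0.7]
opening: 0.0153
```

```bash
python3 st.py
```

```text
t 6.38 pos [0.5776 0.2489 0.2903] q [ 0.291  0.037  1.532 -0.004  1.577  2.024] F [-2.  -4.3  0.7] open 0.0153
[[-0.002 -0.162 -0.987]
 [-0.005 -0.987  0.162]
 [-1.     0.006  0.001]]
```

Emit:
{"api": "drive_tool", "payload": {"commands": "1 0.04 0 -0.17 0;0.3 0.04 0 -0.17 0;0 0.04 0 -0.17 0;-0.3 0.04 0 -0.17 0;-0.4 -0.4 0 -0.17 0;-0.4 -1.2 0 -0.17 0;-0.4 -2 0 -0.17 0;-0.4 -2.5 0 -0.17 0"}}

```text
t: 7.05
tool_pos: [0.5838, 0.251, 0.3944]
tool_rot: [-2.142, 0.17, 2.132]
contact_force: [0.6, -0.1, 1.6]
opening: 0.0599
```

```bash
python3 st.py
python3 - <<'E'
from h import *
p,d=ctrl.get_image("wrist"); cv2.imwrite("pics/e_wrist.png",p)
p,d=ctrl.get_image("top"); cv2.imwrite("pics/e_top.png",p)
E
```

```text
t 7.05 pos [0.5838 0.251  0.3944] q [0.289 0.029 1.37  0.    1.737 2.02 ] F [ 0.6 -0.1  1.6] open 0.0599
[[ 0.005 -0.16  -0.987]
 [ 0.002 -0.987  0.16 ]
 [-1.    -0.002 -0.005]]
```

View pics/e_wrist.png

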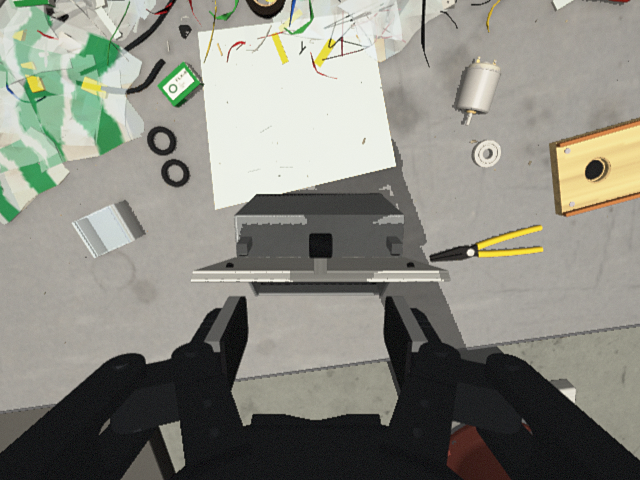

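View pics/e_top.png

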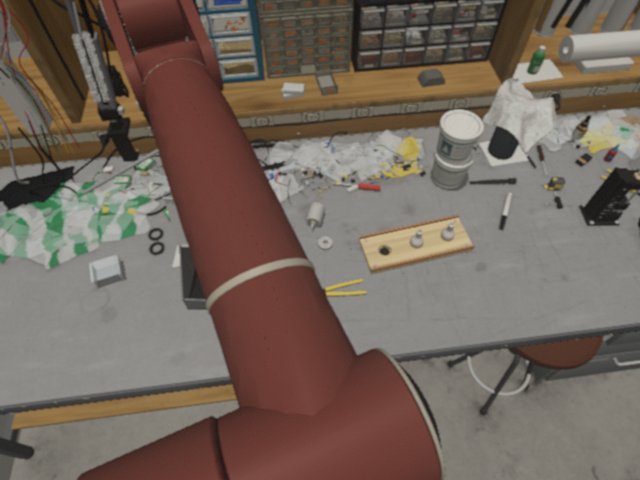

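The flap leans back on its stops: in the wrist view the knob is at (320,245), behind the hinge side. Now I'll fit the arm's kinematics, to see how a slant can be reached at all.

Run:
```python
import json,numpy as np
from scipy.spatial.transform import Rotation as R
from scipy.optimize import least_squares
L=[json.loads(l) for l in open("log.txt")]; L.append([[-1.387,.0533,1.6143,0,1.476,-.119],[.1863,-.5959,.23],[2.0592,.3163,-2.0593]])
q=np.array([l[0] for l in L]);p=np.array([l[1] for l in L])
r=np.hypot(p[:,0],p[:,1]);az=np.arctan2(p[:,1],p[:,0]);print(np.round(az-q[:,0],4))
s=q[:,1]+q[:,2];t=s+q[:,4];print(np.round(t,3))
def f(x):
    a,h,L1,L2,e,L3=x
    rr=a+L1*np.sin(q[:,1])+L2*np.sin(s)+e*np.cos(s)+L3*np.sin(t)
    zz=h+L1*np.cos(q[:,1])+L2*np.cos(s)-e*np.sin(s)+L3*np.cos(t)
    return np.r_[rr-r,zz-p[:,2]]
o=least_squares(f,[0,.3,.4,.4,0,.2]);print(o.x,np.abs(o.fun).max()); J=o.jac; print(np.linalg.svd(J)[1])
```

```text
[0.1384 0.1759 0.157  0.1555 0.1528 0.1553 0.1608 0.1378 0.1163 0.1171
 0.1192]
[3.141 3.141 3.142 3.156 3.137 3.136 3.137 3.142 3.145 3.136 3.144]
[0.0051562  0.24306264 0.42210372 0.60930987 0.09398178 0.28209897] 0.0002777612592198553
[6.58047065 4.67259208 0.62613229 0.53107631 0.43594592 0.01251524]
```

Emit:
{"api": "drive_tool", "payload": {"commands": "-0.4 -1.4 3 -0.4 0;-0.4 -1.4 6.6 -0.4 0;-0.4 -1.4 6.6 -0.4 0;-0.4 -1.4 6.6 -0.4 0;-0.4 -1.4 6.6 -0.4 0;-0.4 -1.4 6.6 -0.4 0;-0.4 -1.4 6.6 -0.4 0;-0.4 -1.4 6.6 -0.4 0"}}

```text
t: 7.82
tool_pos: [0.5566, -0.0162, 0.4463]
tool_rot: [-2.136, 0.18, 2.134]
contact_force: [-0.0, 0.2, -0.8]
opening: 0.0596
```

Emit:
{"api": "drive_tool", "payload": {"commands": "-0.4 -8 0 0 0;-0.4 -8 0 0 0;-0.4 -8 0 0 0;-0.4 -8 0 0 0;-0.4 -8 0 0 0;-0.4 -8 0 0 0;-0.4 -8 0 0 0;-0.4 -8 0 0 0"}}

```text
t: 8.48
tool_pos: [0.556, -0.0112, 0.7691]
tool_rot: [-2.142, 0.171, 2.134]
contact_force: [0.8, 0.3, 0.7]
opening: 0.0599
```

```bash
python3 st.py
```

```text
t 8.48 pos [ 0.556  -0.0112  0.7691] q [-0.154  0.169  0.562  0.     2.407  1.577] F [0.8 0.3 0.7] open 0.0599
[[ 0.004 -0.159 -0.987]
 [-0.    -0.987  0.159]
 [-1.    -0.    -0.004]]
```

Emit:
{"api": "drive_tool", "payload": {"commands": "-0.4 -4 0 0 0;-0.4 -4 0 0 0;-0.4 -4 0 0 0;-0.4 -4 0 0 0;-0.4 -4 0 0 0;-0.4 -4 0 0 0"}}

```text
t: 8.98
tool_pos: [0.55, -0.0118, 0.852]
tool_rot: [-2.199, 0.176, 2.079]
contact_force: [-1.3, 1.4, 1.0]
opening: 0.0596
```

```bash
python3 st.py
```

```text
t 8.98 pos [ 0.55   -0.0118  0.852 ] q [-1.570e-01  4.100e-01  5.500e-02  1.000e-03  2.620e+00  1.575e+00] F [-1.3  1.4  1. ] open 0.0596
[[ 0.056 -0.16  -0.986]
 [-0.008 -0.987  0.159]
 [-0.998 -0.001 -0.056]]
```

Emit:
{"api": "drive_tool", "payload": {"commands": "-0.4 -3 0 1 0;-0.4 -4 0 2 0;-0.4 -4 0 3 0;-0.4 -4 0 3 0"}}

```text
t: 9.32
tool_pos: [0.5026, 0.0003, 0.8915]
tool_rot: [-2.28, 0.185, 1.997]
contact_force: [0.3, 1.6, 0.3]
opening: 0.06
```

```bash
python3 st.py
```

```text
t 9.32 pos [5.026e-01 3.000e-04 8.915e-01] q [-0.146  0.335  0.055 -0.005  2.62   1.581] F [0.3 1.6 0.3] open 0.06
[[ 0.13  -0.16  -0.978]
 [-0.022 -0.987  0.159]
 [-0.991  0.    -0.132]]
```

Emit:
{"api": "drive_tool", "payload": {"commands": "-0.4 -4 0 3 0;-0.4 -5 0 4 0;-0.4 -5 0 5 0;-0.4 -5 0 6 0;-0.4 -5 0 6 0;-0.4 -5 0 6 0;-0.4 -5 0 6 0;-0.4 -5 0 6 0"}}

```text
t: 9.98
tool_pos: [0.4458, 0.038, 0.9301]
tool_rot: [-2.364, 0.191, 1.903]
contact_force: [0.4, -0.1, -0.8]
opening: 0.0594
```

```bash
python3 st.py
```

```text
t 9.98 pos [0.4458 0.038  0.9301] q [-0.069  0.253  0.055 -0.04   2.619  1.626] F [ 0.4 -0.1 -0.8] open 0.0594
[[ 0.211 -0.161 -0.964]
 [-0.035 -0.987  0.157]
 [-0.977  0.    -0.214]]
```

Emit:
{"api": "drive_tool", "payload": {"commands": "-0.4 -10 1 15 0;-0.4 -10 1 15 0;-0.4 -10 1 15 0;-0.4 -10 1 15 0"}}

```text
t: 10.32
tool_pos: [0.2913, 0.0531, 0.9478]
tool_rot: [-2.382, 0.192, 1.881]
contact_force: [0.2, 0.4, 1.3]
opening: 0.0593
```

```bash
python3 st.py
```

```text
t 10.32 pos [0.2913 0.0531 0.9478] q [-0.048 -0.098  0.387 -0.051  2.619  1.637] F [0.2 0.4 1.3] open 0.0593
[[ 0.229 -0.161 -0.96 ]
 [-0.037 -0.987  0.156]
 [-0.973 -0.001 -0.232]]
```

Emit:
{"api": "drive_tool", "payload": {"commands": "-0.4 -10 0.5 0 0;-0.4 -10 0.5 0 0;-0.4 -10 0.5 0 0;-0.4 -10 0.5 0 0"}}

```text
t: 10.65
tool_pos: [0.2761, 0.0521, 0.9591]
tool_rot: [-2.418, 0.194, 1.838]
contact_force: [0.4, 0.4, -0.6]
opening: 0.0597
```

```bash
python3 st.py
```

```text
t 10.65 pos [0.2761 0.0521 0.9591] q [-0.052 -0.11   0.362 -0.056  2.619  1.628] F [ 0.4  0.4 -0.6] open 0.0597
[[ 0.264 -0.161 -0.951]
 [-0.042 -0.987  0.155]
 [-0.964 -0.001 -0.268]]
```

Emit:
{"api": "drive_tool", "payload": {"commands": "-0.4 -10 0.5 3 0;-0.4 -10 0.5 3 0"}}

```text
t: 10.82
tool_pos: [0.2442, 0.0568, 0.9667]
tool_rot: [-2.448, 0.198, 1.799]
contact_force: [-1.8, -0.4, 0.9]
opening: 0.0596
```

```bash
python3 st.py
```

```text
t 10.82 pos [0.2442 0.0568 0.9667] q [-0.026 -0.157  0.377 -0.079  2.619  1.632] F [-1.8 -0.4  0.9] open 0.0596
[[ 0.295 -0.161 -0.942]
 [-0.047 -0.987  0.154]
 [-0.954 -0.001 -0.299]]
```

Emit:
{"api": "drive_tool", "payload": {"commands": "-0.4 -10 0.5 0 0;-0.4 -10 0.5 0 0"}}

```text
t: 10.98
tool_pos: [0.2267, 0.0597, 0.98]
tool_rot: [-2.49, 0.199, 1.745]
contact_force: [-0.4, 0.5, 0.5]
opening: 0.0599
```

Emit:
{"api": "drive_tool", "payload": {"commands": "-0.4 -10 0.5 0 0;-0.4 -10 0.5 0 0"}}

```text
t: 11.15
tool_pos: [0.2124, 0.0634, 0.9896]
tool_rot: [-2.521, 0.203, 1.704]
contact_force: [-0.3, 0.4, -0.1]
opening: 0.0601
```

```bash
python3 st.py
```

```text
t 11.15 pos [0.2124 0.0634 0.9896] q [ 0.05  -0.16   0.303 -0.155  2.619  1.634] F [-0.3  0.4 -0.1] open 0.0601
[[ 0.368 -0.161 -0.916]
 [-0.059 -0.987  0.15 ]
 [-0.928 -0.002 -0.372]]
```

Emit:
{"api": "drive_tool", "payload": {"commands": "-0.4 -10 0.5 -3 0;-0.4 -10 0.5 -3 0"}}

```text
t: 11.32
tool_pos: [0.2132, 0.0641, 1.002]
tool_rot: [-2.554, 0.204, 1.66]
contact_force: [-0.1, 0.1, 0.1]
opening: 0.0601
```

Emit:
{"api": "drive_tool", "payload": {"commands": "-0.4 -10 0.5 -3 0;-0.4 -10 0.5 -3 0"}}

```text
t: 11.48
tool_pos: [0.2125, 0.065, 1.0114]
tool_rot: [-2.581, 0.209, 1.623]
contact_force: [-0.6, 0.5, 0.2]
opening: 0.0598
```

Emit:
{"api": "drive_tool", "payload": {"commands": "-0.4 -10 0.5 -3 0;-0.4 -10 0.5 -3 0"}}

```text
t: 11.65
tool_pos: [0.2051, 0.0664, 1.0203]
tool_rot: [-2.608, 0.213, 1.583]
contact_force: [0.4, -0.3, 0.9]
opening: 0.0601
```

```bash
python3 st.py
```

```text
t 11.65 pos [0.2051 0.0664 1.0203] q [ 0.158 -0.075  0.12  -0.298  2.619  1.597] F [ 0.4 -0.3  0.9] open 0.0601
[[ 0.455 -0.162 -0.875]
 [-0.076 -0.987  0.143]
 [-0.887  0.001 -0.462]]
```

Emit:
{"api": "drive_tool", "payload": {"commands": "-0.4 -10 0.5 -4 0;-0.4 -10 0.5 -4 0"}}

```text
t: 11.82
tool_pos: [0.1997, 0.0671, 1.0287]
tool_rot: [-2.634, 0.216, 1.544]
contact_force: [-1.2, 0.6, -0.6]
opening: 0.06
```

Emit:
{"api": "drive_tool", "payload": {"commands": "-0.4 -10 0.5 -5 0;-0.4 -10 0.5 -5 0"}}

```text
t: 11.98
tool_pos: [0.1928, 0.0595, 1.0327]
tool_rot: [-2.65, 0.215, 1.521]
contact_force: [-0.7, -1.4, -0.3]
opening: 0.0598
```

```bash
python3 st.py
```

```text
t 11.98 pos [0.1928 0.0595 1.0327] q [ 0.138 -0.064  0.057 -0.304  2.619  1.564] F [-0.7 -1.4 -0.3] open 0.0598
[[ 0.498 -0.16  -0.852]
 [-0.082 -0.987  0.138]
 [-0.863  0.001 -0.504]]
```

Emit:
{"api": "drive_tool", "payload": {"commands": "-0.4 -10 0 3 0;-0.4 -10 0 3 0;-0.4 -10 0 3 0"}}

```text
t: 12.23
tool_pos: [0.1411, 0.0654, 1.0347]
tool_rot: [-2.652, 0.223, 1.507]
contact_force: [-0.3, -0.5, 0.5]
opening: 0.0599
```

Emit:
{"api": "drive_tool", "payload": {"commands": "-0.4 -10 0 3 0;-0.4 -10 0 3 0;-0.4 -10 0 3 0"}}

```text
t: 12.48
tool_pos: [0.1048, 0.0493, 1.0372]
tool_rot: [-2.666, 0.178, 1.495]
contact_force: [-0.5, -0.3, 0.2]
opening: 0.0595
```

```bash
python3 st.py
```

```text
t 12.48 pos [0.1048 0.0493 1.0372] q [ 0.836 -0.104  0.057 -1.022  2.62   1.519] F [-0.5 -0.3  0.2] open 0.0595
[[ 0.517 -0.14  -0.844]
 [-0.062 -0.99   0.127]
 [-0.854 -0.013 -0.521]]
```

```bash
python3 st.py .25 .06 .80
```

```text
t 12.48 pos [0.1048 0.0493 1.0372] q [ 0.836 -0.104  0.057 -1.022  2.62   1.519] F [-0.5 -0.3  0.2] open 0.0595
[[ 0.517 -0.14  -0.844]
 [-0.062 -0.99   0.127]
 [-0.854 -0.013 -0.521]]
to target units [ 6.923 -0.698  0.056]
```

Emit:
{"api": "drive_tool", "payload": {"commands": "-0.4 6.9 -0.7 0 0;-0.4 6.9 -0.7 0 0;-0.4 6.9 -0.7 0 0;-0.4 6.9 -0.7 0 0;-0.4 6.9 -0.7 0 0;-0.4 6.9 -0.7 0 0;-0.4 6.9 -0.7 0 0;-0.4 6.9 -0.7 0 0"}}

```text
t: 13.15
tool_pos: [0.1947, 0.0478, 0.9029]
tool_rot: [-2.648, 0.231, 1.478]
contact_force: [1.4, -1.7, 0.4]
opening: 0.0595
```

```bash
python3 st.py .36 .20 .50
```

```text
t 13.15 pos [0.1947 0.0478 0.9029] q [-0.066 -0.591  0.911 -0.065  2.271  1.635] F [ 1.4 -1.7  0.4] open 0.0595
[[ 0.517 -0.181 -0.836]
 [-0.083 -0.983  0.161]
 [-0.852 -0.014 -0.524]]
to target units [10.399 -4.354  2.432]
```

Emit:
{"api": "drive_tool", "payload": {"commands": "-0.4 7 -3 1.7 0;-0.4 7 -3 1.7 0;-0.4 7 -3 1.7 0;-0.4 7 -3 1.7 0;-0.4 7 -3 1.7 0;-0.4 7 -3 1.7 0;-0.4 7 -3 1.7 0;-0.4 7 -3 1.7 0"}}

```text
t: 13.82
tool_pos: [0.3009, 0.1608, 0.6264]
tool_rot: [-2.657, 0.203, 1.495]
contact_force: [0.9, 0.7, 0.1]
opening: 0.0599
```

```bash
python3 st.py .40 .27 .30
```

```text
t 13.82 pos [0.3009 0.1608 0.6264] q [ 0.542 -0.774  1.64  -0.345  1.822  2.11 ] F [0.9 0.7 0.1] open 0.0599
[[ 0.513 -0.158 -0.844]
 [-0.073 -0.987  0.14 ]
 [-0.855 -0.01  -0.518]]
to target units [ 8.049 -3.005  2.521]
```

Emit:
{"api": "drive_tool", "payload": {"commands": "-0.4 7.5 -3 2.3 0;-0.4 7.5 -3 2.3 0;-0.4 7.5 -3 2.3 0;-0.4 7.5 -3 2.3 0;-0.4 7.5 -3 2.3 0;-0.4 7.5 -3 2.3 0;-0.4 7.5 -3 2.3 0;-0.4 7.5 -3 2.3 0"}}

```text
t: 14.48
tool_pos: [0.3959, 0.2689, 0.328]
tool_rot: [-2.657, 0.203, 1.49]
contact_force: [1.1, -0.2, 0.2]
opening: 0.0596
```

```bash
python3 st.py .435 .267 .199;python3 - <<'E'
from h import *
T=np.array(ctrl.camera_info("wrist")["T"])
p,d=ctrl.get_image("wrist"); cv2.imwrite("pics/f_wrist.png",p); np.savez("pics/f_wrist.npz",d=d,T=T)
E
```

```text
t 14.48 pos [0.3959 0.2689 0.328 ] q [ 0.66  -0.6    2.053 -0.397  1.308  2.423] F [ 1.1 -0.2  0.2] open 0.0596
[[ 0.516 -0.159 -0.842]
 [-0.073 -0.987  0.142]
 [-0.854 -0.012 -0.521]]
to target units [ 3.26  -0.07   0.849]
```

View pics/f_wrist.png

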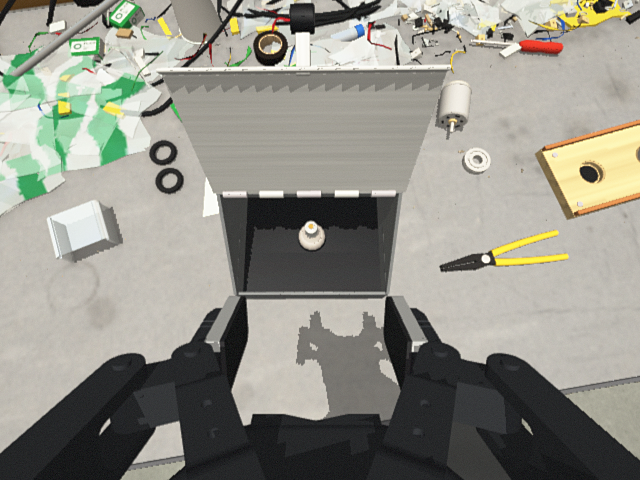

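The lamp is in view, with its cap top at (312,226). The tray's empty dimple is at (592,173).

Run:
```python
from fit import *
z=np.load("pics/f_wrist.npz");d=z["d"];T=z["T"];W=cloud("wrist",d,T)
p=cv2.imread("pics/f_wrist.png")
crop("",p,290,335,205,260,10,"pics/f_l.png");crop("",p,540,640,120,220,6,"pics/f_t.png")
for u,v in [(312,224),(312,226),(312,228),(309,226),(315,226),(312,240),(312,270),(592,175),(570,180)]: print(u,v,np.round(W[v,u],4))
m=(W[205:260,290:335,2]>.075)&(W[205:260,290:335,2]<.088); print("cap",np.nanmean(W[205:260,290:335][m],0),m.sum())
K=np.array(ctrl.camera_info("wrist")["K"])
def ray(u,v,h):
    r=T[:3,:3]@np.linalg.inv(K)@[u,v,1]; return T[:3,3]+r*(h-T[2,3])/r[2]
print("cap top ray",ray(312,226,.081),"hole",ray(592,174,.007),ray(592,173,.016))
```

```text
312 224 [0.5149 0.2564 0.0786]
312 226 [0.5118 0.2569 0.0805]
312 228 [0.5094 0.2573 0.0802]
309 226 [0.5122 0.2605 0.0811]
315 226 [0.5118 0.2532 0.0786]
312 240 [0.5024 0.2591 0.0504]
312 270 [0.4686 0.2651 0.0223]
592 175 [ 0.5444 -0.1631  0.0082]
570 180 [ 0.5397 -0.1229  0.0154]
cap [0.51090158 0.25886503 0.07854605] 122
cap top ray [0.51163878 0.25690952 0.081     ] hole [ 0.54631448 -0.1647184   0.007     ] [ 0.54482477 -0.15719832  0.016     ]
```

View pics/f_l.png

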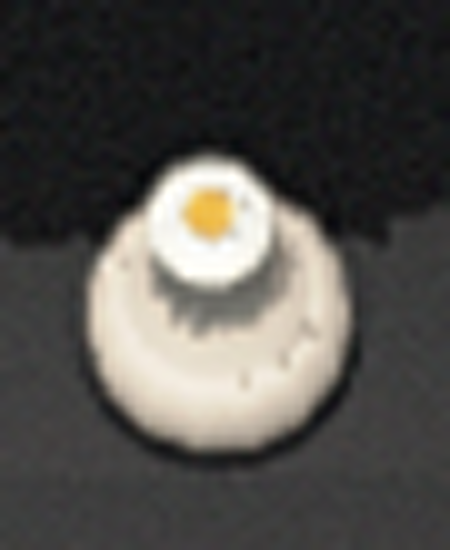

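View pics/f_t.png

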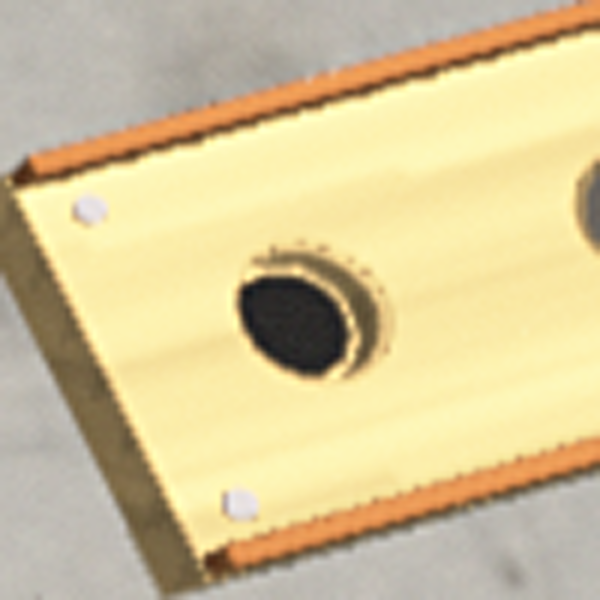

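Emit:
{"api": "drive_tool", "payload": {"commands": "-0.4 1 0 0.85 0;-0.4 2 0 0.85 0;-0.4 3.2 0 0.85 0;-0.4 3.2 0 0.85 0;-0.4 3.2 0 0.85 0;-0.4 3.2 0 0.85 0;-0.4 3.2 0 0.85 0"}}

```text
t: 15.12
tool_pos: [0.4331, 0.2662, 0.2059]
tool_rot: [-2.659, 0.198, 1.487]
contact_force: [0.4, -0.1, 1.4]
opening: 0.0598
```

```bash
python3 st.py .5171 .2568 .062
```

```text
t 15.12 pos [0.4331 0.2662 0.2059] q [ 0.597 -0.471  2.171 -0.413  1.051  2.464] F [ 0.4 -0.1  1.4] open 0.0598
[[ 0.518 -0.156 -0.841]
 [-0.069 -0.988  0.14 ]
 [-0.852 -0.014 -0.523]]
to target units [ 4.172 -0.043  0.081]
```

Approach in steps of about 25 mm per row, and stop a little short to check.

Emit:
{"api": "drive_tool", "payload": {"commands": "-0.4 0.6 -0.04 0.08 0;-0.4 1.2 -0.04 0.08 0;-0.4 1.8 -0.04 0.08 0;-0.4 2.4 -0.04 0.08 0;-0.4 3 -0.04 0.08 0;-0.4 3.4 -0.04 0.08 0;-0.4 3.4 -0.04 0.08 0;-0.4 3.4 -0.04 0.08 0"}}

```text
t: 15.78
tool_pos: [0.5005, 0.2599, 0.0878]
tool_rot: [-2.66, 0.196, 1.489]
contact_force: [-0.2, 0.4, 0.3]
opening: 0.0598
```

```bash
python3 st.py .5171 .2568 .062;python3 - <<'E'
from h import *
T=np.array(ctrl.camera_info("wrist")["T"])
p,d=ctrl.get_image("wrist"); cv2.imwrite("pics/g_wrist.png",p); np.savez("pics/g_wrist.npz",d=d,T=T)
p,d=ctrl.get_image("scene"); crop("",p,190,330,110,260,4,"pics/g_scene.png")
E
```

```text
t 15.78 pos [0.5005 0.2599 0.0878] q [ 0.5   -0.176  2.158 -0.466  0.757  2.506] F [-0.2  0.4  0.3] open 0.0598
[[ 0.517 -0.154 -0.842]
 [-0.069 -0.988  0.138]
 [-0.853 -0.013 -0.522]]
to target units [ 0.77   0.02  -0.024]
```

View pics/g_wrist.png

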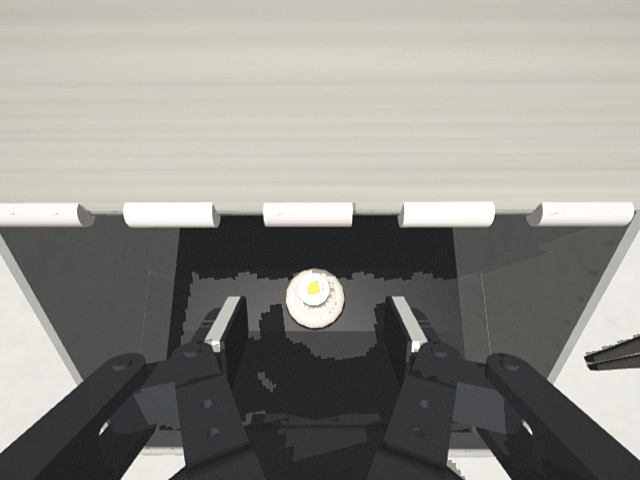

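View pics/g_scene.png

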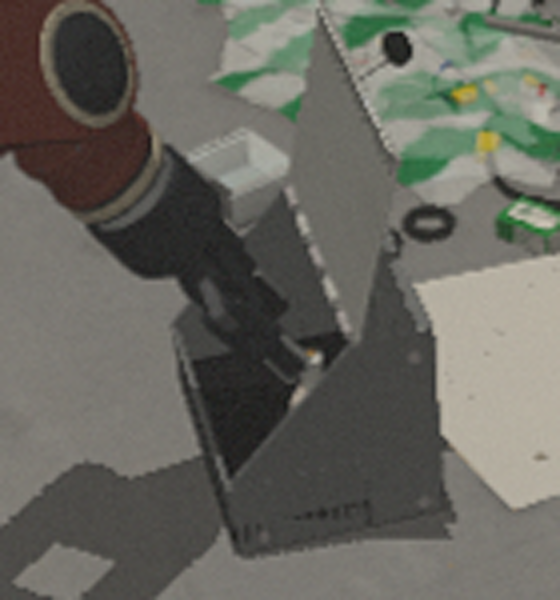

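Run:
```python
from fit import *
z=np.load("pics/g_wrist.npz");d=z["d"];T=z["T"];W=cloud("wrist",d,T)
p=cv2.imread("pics/g_wrist.png");crop("",p,270,360,255,340,8,"pics/g_l.png")
S=W[265:310,290:340];m=(S[...,2]>.0775)&(S[...,2]<.086);print(np.nanmean(S[m],0),np.nanmedian(S[m],0),m.sum(),[np.nanmin(S[m],0),np.nanmax(S[m],0)])
K=np.array(ctrl.camera_info("wrist")["K"])
r=T[:3,:3]@np.linalg.inv(K)@[314,288,1]; print(T[:3,3]+r*(.081-T[2,3])/r[2])
```

```text
[0.5115128  0.25852628 0.07910183] [0.51152001 0.25853348 0.07879131] 629 [array([0.50424621, 0.25102386, 0.07750342]), array([0.51888851, 0.26603206, 0.08301879])]
[0.51157    0.25805557 0.081     ]
```

View pics/g_l.png

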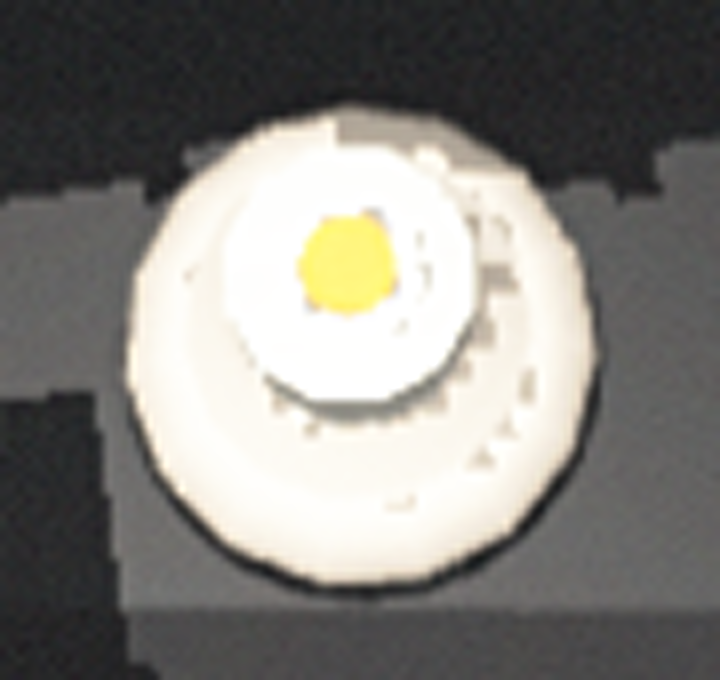

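Emit:
{"api": "drive_tool", "payload": {"commands": "-0.4 0.4 0 -0.02 0;-0.4 0.77 0 -0.02 0;-0.4 0.77 0 -0.02 0;-0.1 0.77 0 -0.02 0;0.2 0.77 0 -0.02 0;0.4 0.77 0 -0.02 0", "newtons": 25}}

```text
t: 16.38
tool_pos: [0.5167, 0.2581, 0.062]
tool_rot: [-2.66, 0.194, 1.488]
contact_force: [-0.4, 0.2, -0.3]
opening: 0.0259
```

```bash
python3 st.py .5174 .2576 .062;python3 - <<'E'
from h import *
p,d=ctrl.get_image("wrist"); cv2.imwrite("pics/h_wrist.png",p)
E
```

```text
t 16.38 pos [0.5167 0.2581 0.062 ] q [ 0.48  -0.1    2.141 -0.487  0.694  2.521] F [-0.4  0.2 -0.3] open 0.0259
[[ 0.518 -0.153 -0.842]
 [-0.068 -0.988  0.137]
 [-0.853 -0.014 -0.522]]
to target units [ 0.011  0.01  -0.016]
```

View pics/h_wrist.png

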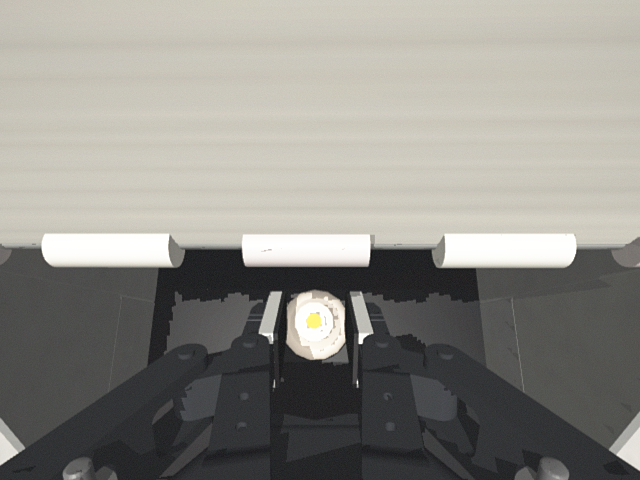

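Emit:
{"api": "drive_tool", "payload": {"commands": "0.55 0 0 0 0;0.65 0 0 0 0;0.75 0 0 0 0;0.85 0 0 0 0;1 0 0 0 0;1 0 0 0 0", "newtons": 25}}

```text
t: 16.93
tool_pos: [0.5169, 0.2578, 0.0612]
tool_rot: [-2.66, 0.195, 1.489]
contact_force: [-0.9, 0.6, 4.6]
opening: 0.0149
```

```bash
python3 st.py;python3 - <<'E'
from h import *
p,d=ctrl.get_image("wrist"); cv2.imwrite("pics/i_wrist.png",p)
E
```

```text
t 16.93 pos [0.5169 0.2578 0.0612] q [ 0.479 -0.098  2.141 -0.487  0.694  2.522] F [-0.9  0.6  4.6] open 0.0149
[[ 0.518 -0.153 -0.842]
 [-0.068 -0.988  0.138]
 [-0.853 -0.014 -0.522]]
```

View pics/i_wrist.png

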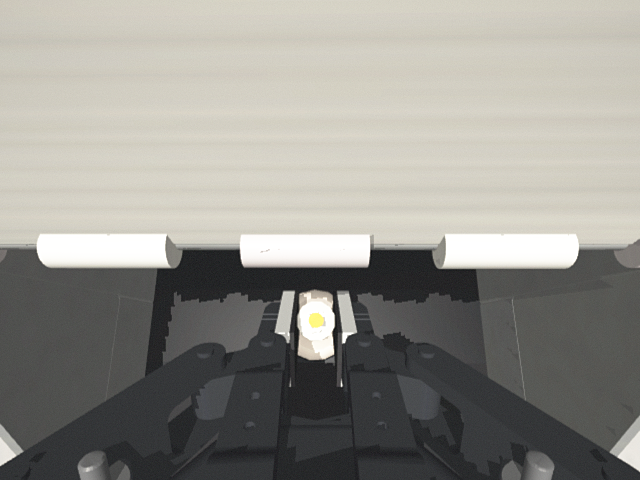

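Emit:
{"api": "drive_tool", "payload": {"commands": "1 -0.09 0 -0.05 0;1 -0.17 0 -0.1 0;1 -0.35 0 -0.1 0;1 -0.7 0 -0.1 0;1 -1.2 0 -0.1 0;1 -1.8 0 -0.1 0;1 -2.4 0 -0.1 0;1 -3 0 -0.1 0"}}

```text
t: 17.65
tool_pos: [0.4565, 0.2649, 0.1653]
tool_rot: [-2.659, 0.196, 1.493]
contact_force: [0.8, 0.3, 0.0]
opening: 0.0151
```

```bash
python3 st.py;python3 - <<'E'
from h import *
p,d=ctrl.get_image("wrist"); cv2.imwrite("pics/j_wrist.png",p)
E
```

```text
t 17.65 pos [0.4565 0.2649 0.1653] q [ 0.562 -0.377  2.174 -0.422  0.951  2.469] F [0.8 0.3 0. ] open 0.0151
[[ 0.515 -0.154 -0.843]
 [-0.07  -0.988  0.137]
 [-0.854 -0.012 -0.52 ]]
```

View pics/j_wrist.png

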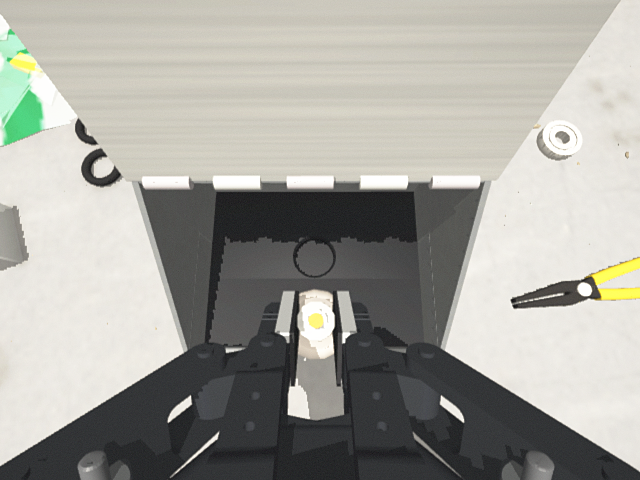

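Emit:
{"api": "drive_tool", "payload": {"commands": "1 -1 0 -0.6 0;1 -2 0 -1.2 0;1 -2.45 0 -1.5 0;1 -2.3 1 -1.75 0;1 -2.2 2 -1.95 0;1 -2.1 3 -2.1 0;1 -2 4 -2.3 0;1 -1.9 5 -2.45 0"}}

```text
t: 18.37
tool_pos: [0.4698, 0.0582, 0.2782]
tool_rot: [-2.661, 0.193, 1.491]
contact_force: [0.4, -0.1, -1.1]
opening: 0.015
```

```bash
python3 st.py .52 -.161 .20
```

```text
t 18.37 pos [0.4698 0.0582 0.2782] q [ 0.009 -0.749  2.219 -0.081  1.129  1.75 ] F [ 0.4 -0.1 -1.1] open 0.015
[[ 0.517 -0.152 -0.842]
 [-0.068 -0.988  0.136]
 [-0.853 -0.013 -0.522]]
to target units [ 2.692  5.25  -0.781]
```

Emit:
{"api": "drive_tool", "payload": {"commands": "1 0.5 1 -0.1 0;1 1 2 -0.2 0;1 1.5 3 -0.3 0;1 2 4 -0.36 0;1 2.43 5.2 -0.36 0;1 2.43 5.2 -0.36 0;1 2.43 5.2 -0.36 0;1 2.43 5.2 -0.36 0"}}

```text
t: 19.03
tool_pos: [0.4999, -0.1558, 0.1987]
tool_rot: [-2.655, 0.198, 1.493]
contact_force: [-0.0, -0.2, 0.1]
opening: 0.015
```

```bash
python3 st.py .5509 -.1607 .0532;python3 - <<'E'
from h import *
T=np.array(ctrl.camera_info("wrist")["T"])
p,d=ctrl.get_image("wrist"); cv2.imwrite("pics/k_wrist.png",p); np.savez("pics/k_wrist.npz",d=d,T=T)
p,d=ctrl.get_image("top"); cv2.imwrite("pics/k_top.png",p)
E
```

```text
t 19.03 pos [ 0.4999 -0.1558  0.1987] q [-0.561 -0.544  2.23   0.264  0.968  1.074] F [-0.  -0.2  0.1] open 0.015
[[ 0.514 -0.156 -0.843]
 [-0.069 -0.988  0.141]
 [-0.855 -0.014 -0.518]]
to target units [ 3.774 -0.026  0.795]
```

View pics/k_wrist.png

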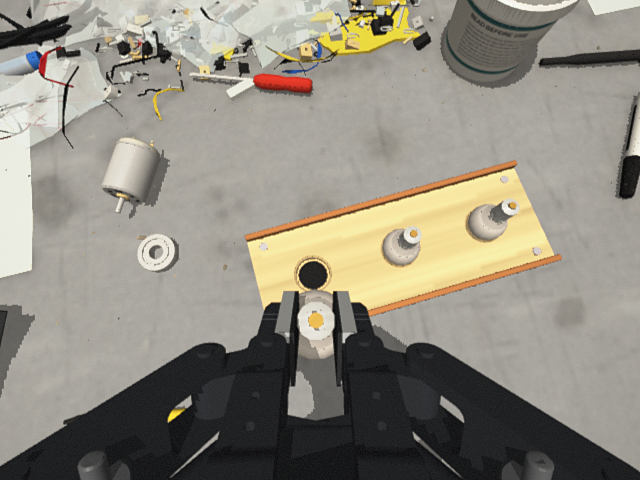

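View pics/k_top.png

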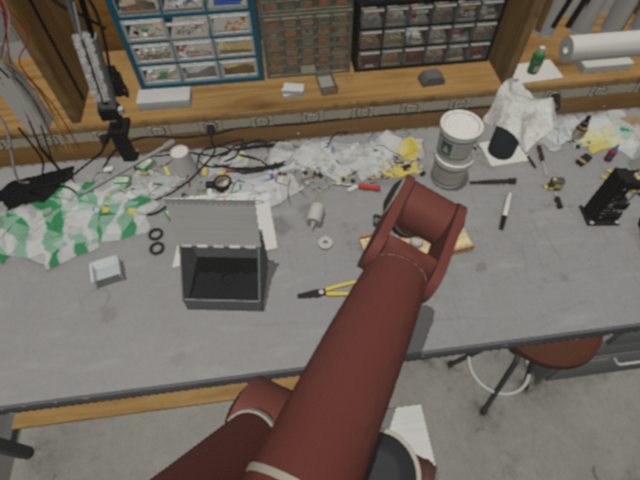

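Run:
```python
from fit import *
z=np.load("pics/k_wrist.npz");d=z["d"];T=z["T"];W=cloud("wrist",d,T)
p=cv2.imread("pics/k_wrist.png");crop("",p,280,345,245,310,10,"pics/k_h.png")
g=cv2.cvtColor(p,cv2.COLOR_BGR2GRAY)
m=np.zeros_like(g);m[250:291,290:340]=(g[250:291,290:340]<60)
ys,xs=np.nonzero(m);print(len(xs),xs.min(),xs.max(),ys.min(),ys.max())
print("disc cloud", np.nanmedian(W[255:283,303:325].reshape(-1,3),0))
K=np.array(ctrl.camera_info("wrist")["K"])
def ray(u,v,h):
    r=T[:3,:3]@np.linalg.inv(K)@[u,v,1]; return np.round(T[:3,3]+r*(h-T[2,3])/r[2],4)
print("disc",ray((xs.min()+xs.max())/2,(ys.min()+ys.max())/2,.007))
# tray fit: lamp caps, strip corners
tr=[(0,0,73),(0,-90,73),(55,145,25),(55,-145,25),(-55,-145,25)]
uu=[(410,236),(511,207),(247,238),(515,163),(560,259)]
f=lambda q:(projT(T,w(q,tr))-uu).ravel()
s=least_squares(f,[.556,-.25,.12],loss='soft_l1');print(s.x,np.degrees(s.x[2]),np.round(f(s.x).reshape(-1,2),1));print(w(s.x,[(0,90,7)]))
```

```text
577 299 326 262 288
disc cloud [ 0.55305143 -0.16013593  0.00820237]
disc [ 0.5469 -0.1581  0.007 ]
[ 0.55589841 -0.24549871  0.12786623] 7.326195493587084 [[ 1.5 -0. ]
 [-0.2  0.1]
 [-5.2 -0.3]
 [-1.1 -2.4]
 [ 1.6  1.7]]
[[ 0.54442178 -0.15623344  0.007     ]]
```

View pics/k_h.png

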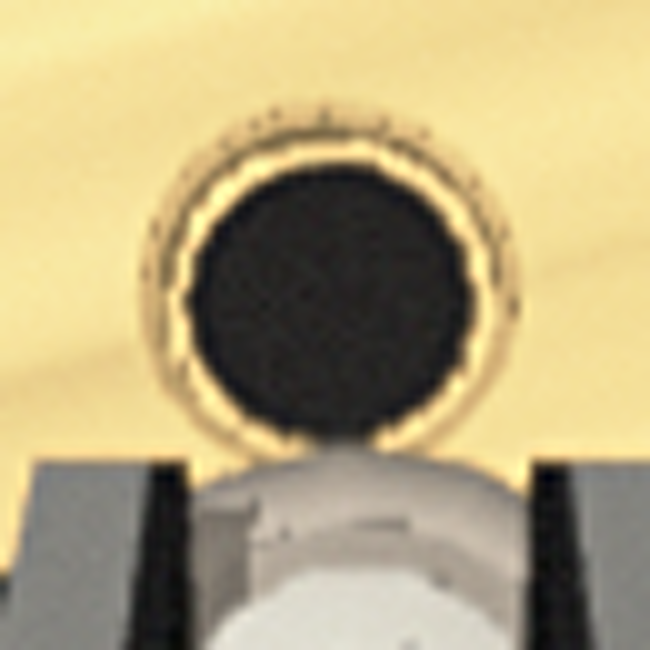

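Emit:
{"api": "drive_tool", "payload": {"commands": "1 0.3 -0.08 -0.3 0;1 0.6 -0.08 -0.5 0;1 1.2 -0.08 -0.4 0;1 1.9 -0.08 -0.1 0;1 2.6 -0.08 0.2 0;1 3.32 -0.08 0.49 0;1 3.32 -0.08 0.49 0;1 3.32 -0.08 0.49 0"}}

```text
t: 19.8
tool_pos: [0.5526, -0.156, 0.075]
tool_rot: [-2.657, 0.191, 1.496]
contact_force: [0.5, -0.1, -0.5]
opening: 0.0146
```

```bash
python3 st.py .5522 -.159 .0535;python3 - <<'E'
from h import *
T=np.array(ctrl.camera_info("wrist")["T"])
p,d=ctrl.get_image("wrist"); cv2.imwrite("pics/l_wrist.png",p); np.savez("pics/l_wrist.npz",d=d,T=T)
p,d=ctrl.get_image("scene"); crop("",p,300,450,260,400,4,"pics/l_scene.png")
E
```

```text
t 19.8 pos [ 0.5526 -0.156   0.075 ] q [-0.497 -0.212  2.212  0.313  0.652  1.026] F [ 0.5 -0.1 -0.5] open 0.0146
[[ 0.514 -0.151 -0.845]
 [-0.066 -0.988  0.136]
 [-0.855 -0.014 -0.518]]
to target units [0.46  0.083 0.277]
```

View pics/l_wrist.png

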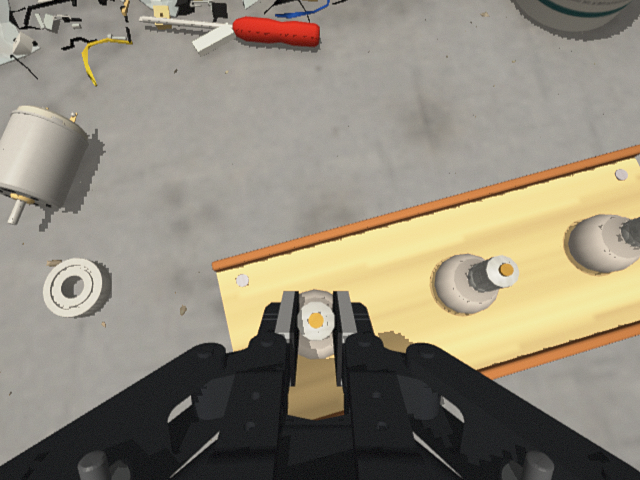

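View pics/l_scene.png

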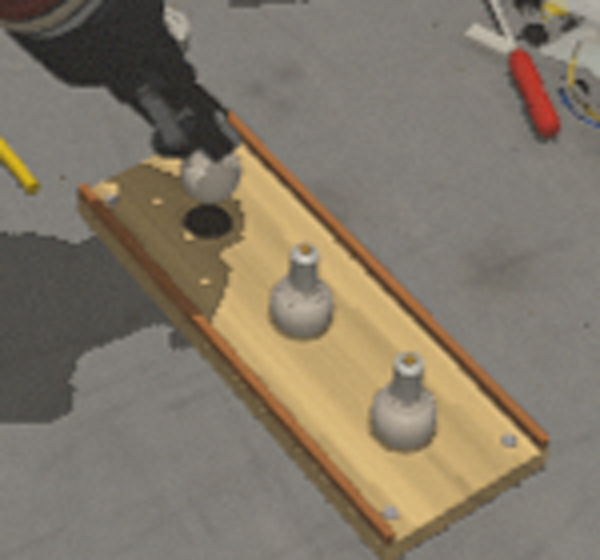

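Run:
```python
from fit import *
p=cv2.imread("pics/l_scene.png");cv2.imwrite("pics/l_s2.png",cv2.resize(p[120:260,130:290],None,fx=4.5,fy=4.5,interpolation=cv2.INTER_CUBIC))
i=ctrl.camera_info("scene");K=np.array(i["K"]);T=np.array(i["T"])
def ray(u,v,h):
    r=T[:3,:3]@np.linalg.inv(K)@[u,v,1]; return np.round(T[:3,3]+r*(h-T[2,3])/r[2],4)
for c,h in [((211,177),.0468),((208,221),.007)]:
    print(ray(300+c[0]/4,260+c[1]/4,h))
```

```text
[ 0.5473 -0.1599  0.0468]
[ 0.5467 -0.1583  0.007 ]
```

View pics/l_s2.png

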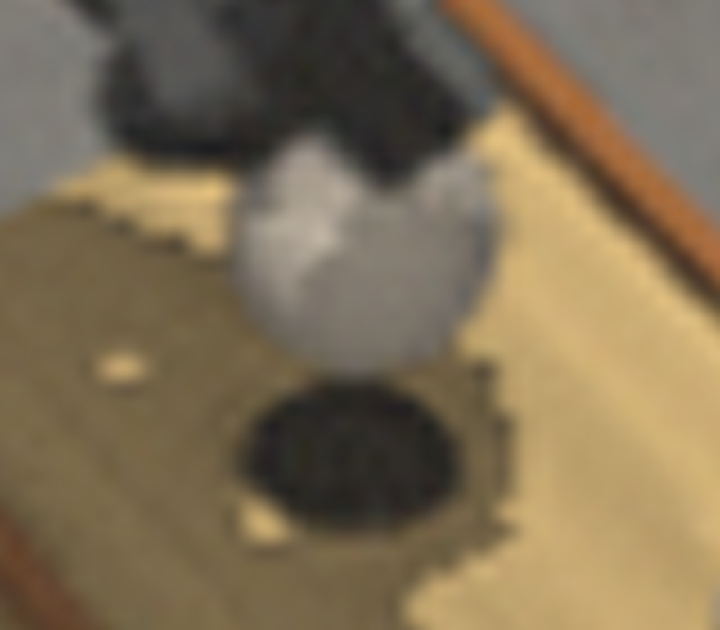

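Emit:
{"api": "drive_tool", "payload": {"commands": "1 0 0 0 0;1 0 0 0 0;1 0 0 0 0"}}

```text
t: 20.15
tool_pos: [0.5544, -0.1587, 0.079]
tool_rot: [-2.663, 0.197, 1.487]
contact_force: [-0.8, -0.3, -0.9]
opening: 0.015
```

```bash
python3 st.py .5522 -.159 .0535;python3 - <<'E'
from fit import *
p,d=ctrl.get_image("scene"); a=p[290:325,332:373];cv2.imwrite("pics/m_s.png",cv2.resize(a,None,fx=16,fy=16,interpolation=cv2.INTER_CUBIC))
E
```

```text
t 20.15 pos [ 0.5544 -0.1587  0.079 ] q [-0.5   -0.215  2.209  0.314  0.651  1.026] F [-0.8 -0.3 -0.9] open 0.015
[[ 0.519 -0.153 -0.841]
 [-0.071 -0.988  0.136]
 [-0.852 -0.011 -0.524]]
to target units [0.516 0.023 0.38 ]
```

View pics/m_s.png

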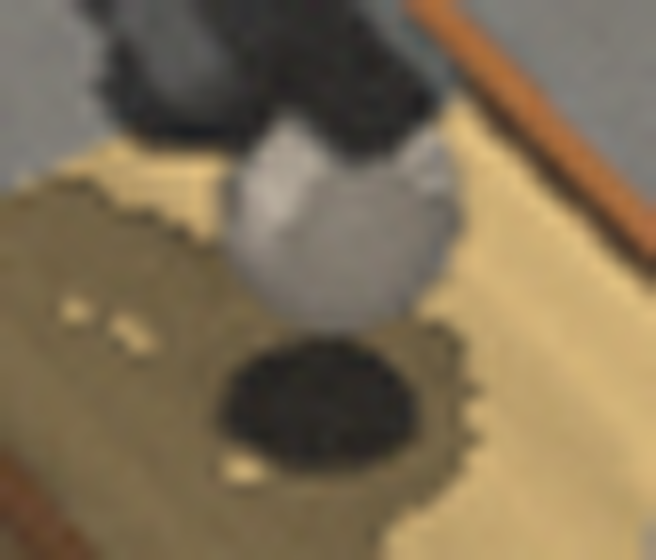

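Run:
```python
from fit import *
i=ctrl.camera_info("scene");K=np.array(i["K"]);T=np.array(i["T"])
def ray(u,v,h):
    r=T[:3,:3]@np.linalg.inv(K)@[u,v,1]; return np.round(T[:3,3]+r*(h-T[2,3])/r[2],4)
print(ray(352.9,303.2,.0508),ray(351.4,314.75,.007))
```

```text
[ 0.5474 -0.1604  0.0508] [ 0.5462 -0.1563  0.007 ]
```

Emit:
{"api": "drive_tool", "payload": {"commands": "1 0.08 -0.03 0.1 0;1 0.16 -0.03 0.15 0;1 0.24 -0.03 0.2 0;1 0.31 -0.03 0.25 0;1 0.38 -0.03 0.29 0;1 0.38 -0.03 0.29 0;1 0.38 -0.03 0.29 0;1 0.38 -0.03 0.29 0"}}

```text
t: 20.87
tool_pos: [0.5517, -0.1565, 0.0576]
tool_rot: [-2.659, 0.196, 1.491]
contact_force: [-0.2, -0.0, 0.4]
opening: 0.0149
```

```bash
python3 st.py .5527 -.1572 .0535;python3 - <<'E'
from fit import *
p,d=ctrl.get_image("scene"); a=p[290:325,332:373];cv2.imwrite("pics/n_s.png",cv2.resize(a,None,fx=16,fy=16,interpolation=cv2.INTER_CUBIC))
p,d=ctrl.get_image("wrist");cv2.imwrite("pics/n_w.png",p[240:420,200:440].repeat(3,0).repeat(3,1))
E
```

```text
t 20.87 pos [ 0.5517 -0.1565  0.0576] q [-0.498 -0.182  2.222  0.331  0.609  1.005] F [-0.2 -0.   0.4] open 0.0149
[[ 0.516 -0.153 -0.843]
 [-0.069 -0.988  0.138]
 [-0.854 -0.013 -0.521]]
to target units [0.102 0.014 0.031]
```

View pics/n_s.png

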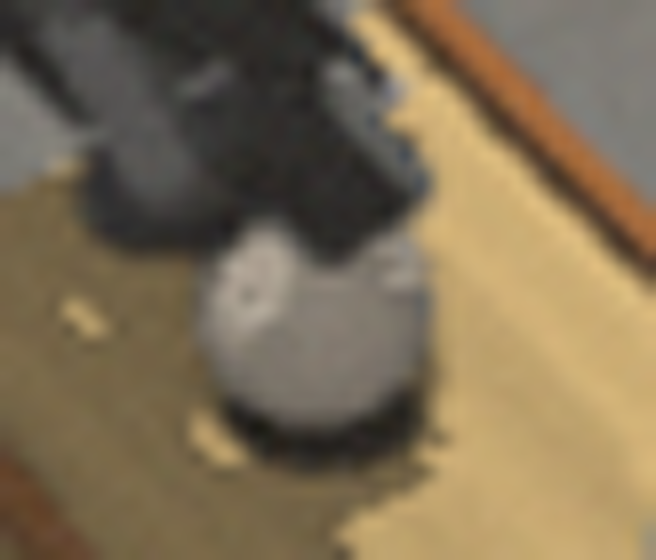

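View pics/n_w.png

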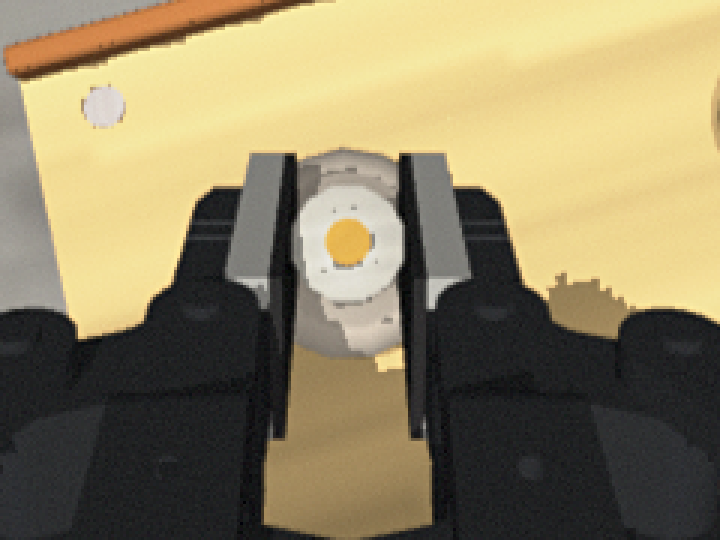

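Emit:
{"api": "drive_tool", "payload": {"commands": "1 0.03 0 0.01 0;1 0.06 0 0.03 0;1 0.09 0.01 0.04 0;1 0.09 0.01 0.04 0;1 0.09 0.01 0.04 0;1 0.09 0.01 0.04 0"}}

```text
t: 21.47
tool_pos: [0.552, -0.1569, 0.0537]
tool_rot: [-2.659, 0.196, 1.491]
contact_force: [0.4, 0.4, -0.0]
opening: 0.0148
```

```bash
python3 st.py
```

```text
t 21.47 pos [ 0.552  -0.1569  0.0537] q [-0.499 -0.173  2.222  0.335  0.601  0.999] F [ 0.4  0.4 -0. ] open 0.0148
[[ 0.516 -0.153 -0.843]
 [-0.069 -0.988  0.137]
 [-0.854 -0.013 -0.521]]
```

Emit:
{"api": "drive_tool", "payload": {"commands": "1 0.02 0 0.01 0;1 0.03 0 0.02 0;1 0.03 0 0.02 0;1 0.03 0 0.02 0"}}

```text
t: 21.8
tool_pos: [0.5527, -0.1571, 0.0532]
tool_rot: [-2.661, 0.196, 1.489]
contact_force: [-2.1, 1.3, 5.6]
opening: 0.0145
```

```bash
python3 st.py;python3 - <<'E'
from fit import *
p,d=ctrl.get_image("scene"); a=p[285:370,325:420];cv2.imwrite("pics/o_s.png",cv2.resize(a,None,fx=7,fy=7,interpolation=cv2.INTER_CUBIC))
E
```

```text
t 21.8 pos [ 0.5527 -0.1571  0.0532] q [-0.498 -0.171  2.222  0.337  0.598  0.997] F [-2.1  1.3  5.6] open 0.0145
[[ 0.518 -0.153 -0.842]
 [-0.07  -0.988  0.137]
 [-0.853 -0.012 -0.522]]
```

View pics/o_s.png

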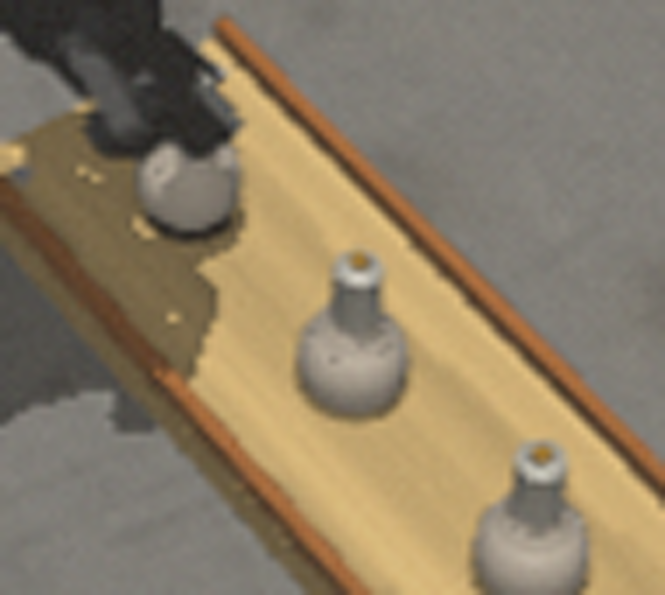

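Emit:
{"api": "drive_tool", "payload": {"commands": "0.8 0 0 0 0;0.7 0 0 0 0;0.6 0 0 0 0;0.5 0 0 0 0;0.4 0 0 0 0;0.3 0 0 0 0;0.3 0 0 0 0"}}

```text
t: 22.43
tool_pos: [0.5517, -0.1567, 0.0518]
tool_rot: [-2.659, 0.195, 1.492]
contact_force: [-0.0, 0.3, -0.2]
opening: 0.0298
```

```bash
python3 st.py;python3 - <<'E'
from fit import *
p,d=ctrl.get_image("scene"); a=p[285:370,325:420];cv2.imwrite("pics/p_s.png",cv2.resize(a,None,fx=7,fy=7,interpolation=cv2.INTER_CUBIC))
p,d=ctrl.get_image("wrist");cv2.imwrite("pics/p_w.png",p)
E
```

```text
t 22.43 pos [ 0.5517 -0.1567  0.0518] q [-0.499 -0.17   2.223  0.337  0.598  0.997] F [-0.   0.3 -0.2] open 0.0298
[[ 0.516 -0.153 -0.843]
 [-0.069 -0.988  0.138]
 [-0.854 -0.013 -0.52 ]]
```

View pics/p_s.png

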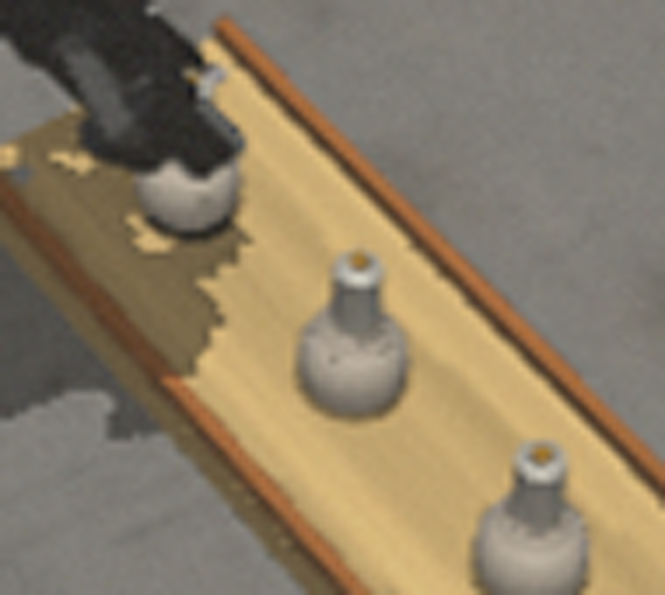

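View pics/p_w.png

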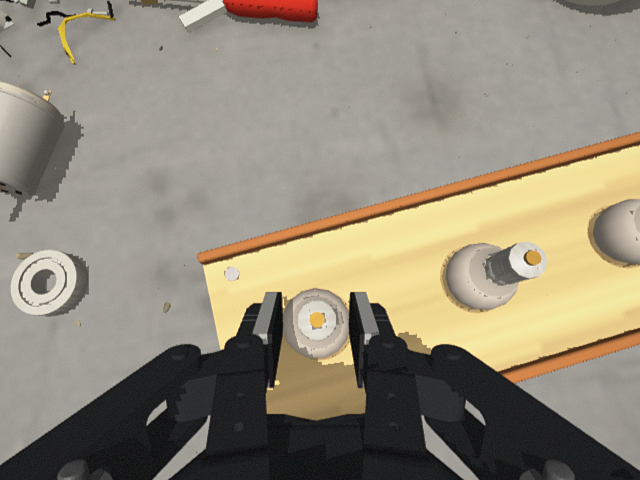

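Emit:
{"api": "drive_tool", "payload": {"commands": "0.1 0 0 0 0;0 0 0 0 0;0 -0.3 0 0 0;0 -0.8 0 0 0;0 -1.4 0 0 0;0 -2.2 0 0 0;0 -3 0 0 0;0 -4 0 0 0"}}

```text
t: 23.2
tool_pos: [0.4679, -0.145, 0.1881]
tool_rot: [-2.656, 0.194, 1.495]
contact_force: [0.7, -0.2, 1.2]
opening: 0.0422
```

```bash
python3 st.py;python3 - <<'E'
from fit import *
T=np.array(ctrl.camera_info("wrist")["T"])
p,d=ctrl.get_image("wrist");cv2.imwrite("pics/q_w.png",p);np.savez("pics/q_w.npz",d=d,T=T)
p,d=ctrl.get_image("scene"); a=p[270:400,300:450];cv2.imwrite("pics/q_s.png",cv2.resize(a,None,fx=5,fy=5,interpolation=cv2.INTER_CUBIC))
E
```

```text
t 23.2 pos [ 0.4679 -0.145   0.1881] q [-0.586 -0.653  2.313  0.274  1.001  1.051] F [ 0.7 -0.2  1.2] open 0.0422
[[ 0.514 -0.153 -0.844]
 [-0.067 -0.988  0.138]
 [-0.855 -0.014 -0.518]]
```

View pics/q_w.png

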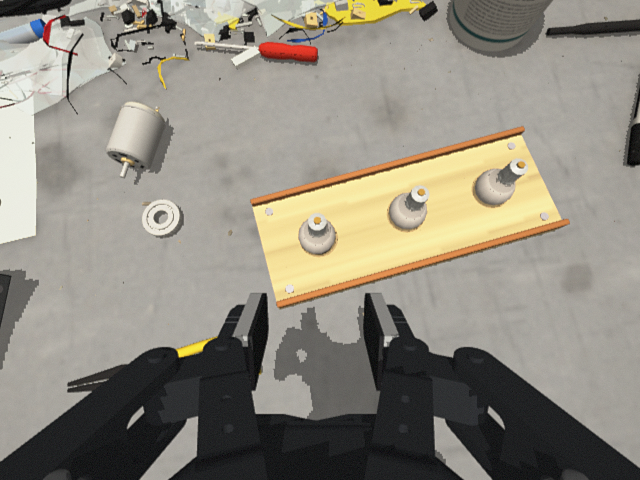

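View pics/q_s.png

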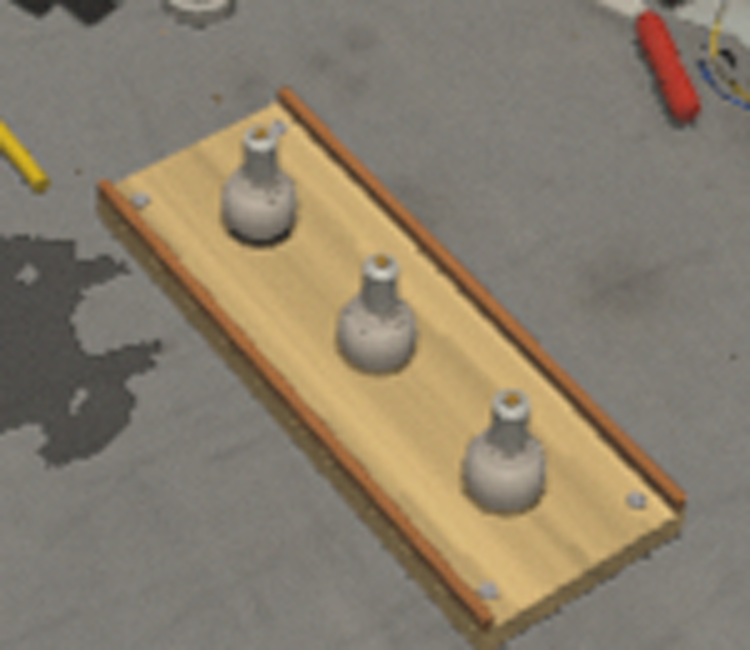

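Run:
```python
from fit import *
z=np.load("pics/q_w.npz");W=cloud("wrist",z["d"],z["T"])
p=cv2.imread("pics/q_w.png");crop("",p,290,345,205,260,10,"pics/q_l.png")
for u,v in [(318,221),(419,192),(520,165)]:
    S=W[v-14:v+15,u-14:u+15].reshape(-1,3);print(np.round(np.nanmax(S[:,2]),4), np.round(np.nanpercentile(S[:,2],98),4)); t=S[S[:,2]>.07]; print(np.round(t.mean(0),4),len(t))
    S=W[v:v+35,u-25:u+25].reshape(-1,3);g=S[(S[:,2]>.022)&(S[:,2]<.045)];print("globe",np.round(g.mean(0),4),np.round(g.min(0),4),np.round(g.max(0),4))
```

```text
0.0751 0.0736
[ 0.5467 -0.1572  0.0715] 176
globe [ 0.5407 -0.1558  0.036 ] [ 0.5296 -0.1741  0.0225] [ 0.5609 -0.1388  0.045 ]
0.0744 0.0731
[ 0.5574 -0.2471  0.0714] 151
globe [ 0.5519 -0.2431  0.0366] [ 0.5408 -0.2638  0.0222] [ 0.5735 -0.2316  0.045 ]
0.0743 0.0732
[ 0.5684 -0.3358  0.0714] 146
globe [ 0.5598 -0.3358  0.0389] [ 0.5528 -0.3518  0.0284] [ 0.5832 -0.327   0.045 ]
```

View pics/q_l.png

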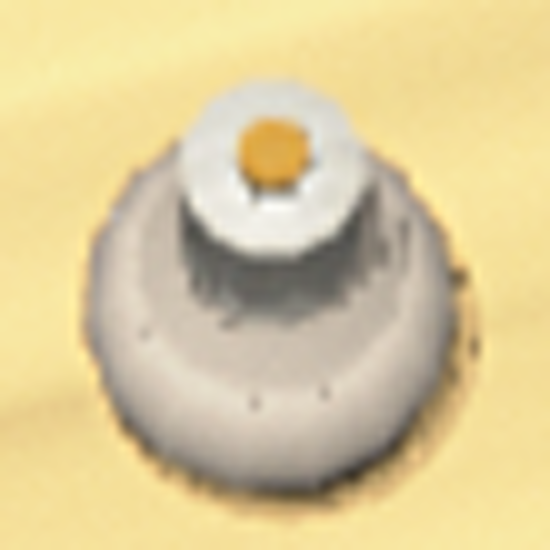

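Emit:
{"api": "drive_tool", "payload": {"commands": "0 -1 0 -0.5 0;0 -2 0 -1 0;0 -3 -0.5 -1.5 0;0 -3.6 -1.3 -2 0;0 -4.2 -2.1 -2.4 0;0 -4.5 -3 -2.6 0;0 -4.5 -4 -2.6 0;0 -4.5 -4 -2.6 0"}}

```text
t: 23.97
tool_pos: [0.4893, 0.016, 0.4022]
tool_rot: [-2.666, 0.184, 1.486]
contact_force: [-0.2, -0.1, -0.5]
opening: 0.0425
```

```bash
python3 st.py .524 .255 .403
```

```text
t 23.97 pos [0.4893 0.016  0.4022] q [-0.118 -0.702  1.993 -0.002  1.298  1.603] F [-0.2 -0.1 -0.5] open 0.0425
[[ 0.521 -0.146 -0.841]
 [-0.064 -0.989  0.132]
 [-0.851 -0.015 -0.525]]
to target units [ 0.053 -6.037  0.048]
```

Emit:
{"api": "drive_tool", "payload": {"commands": "0 0 -1 0 0;0 0 -2 0 0;0 0 -3 0 0;0 0 -4 0 0;0 0 -5 0 0;0 0 -6 0 0;0 0 -6 0 0;0 0 -6 0 0"}}

```text
t: 24.63
tool_pos: [0.5252, 0.2499, 0.4001]
tool_rot: [-2.661, 0.192, 1.497]
contact_force: [0.2, -0.2, 0.5]
opening: 0.0429
```

```bash
python3 st.py .591 .246 .292;python3 - <<'E'
from fit import *
T=np.array(ctrl.camera_info("wrist")["T"])
p,d=ctrl.get_image("wrist");cv2.imwrite("pics/r_w.png",p);np.savez("pics/r_w.npz",d=d,T=T)
p,d=ctrl.get_image("scene"); a=p[60:260,190:330];cv2.imwrite("pics/r_s.png",cv2.resize(a,None,fx=3,fy=3,interpolation=cv2.INTER_CUBIC))
E
```

```text
t 24.63 pos [0.5252 0.2499 0.4001] q [ 0.454 -0.376  1.784 -0.304  1.279  2.199] F [ 0.2 -0.2  0.5] open 0.0429
[[ 0.514 -0.149 -0.845]
 [-0.068 -0.989  0.133]
 [-0.855 -0.011 -0.519]]
to target units [ 3.163e+00 -1.200e-01 -1.000e-03]
```

View pics/r_w.png

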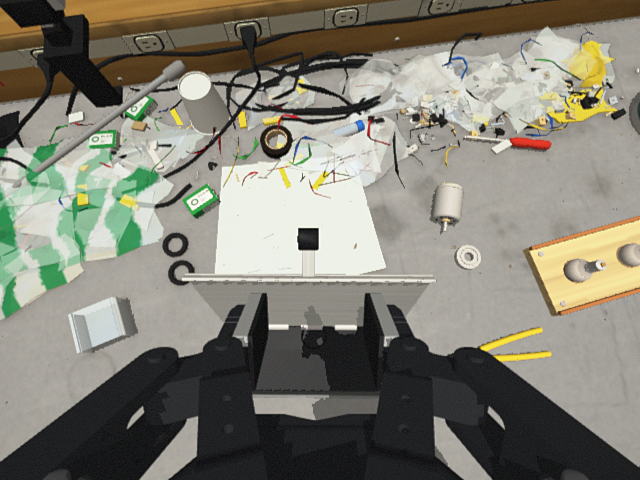

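View pics/r_s.png

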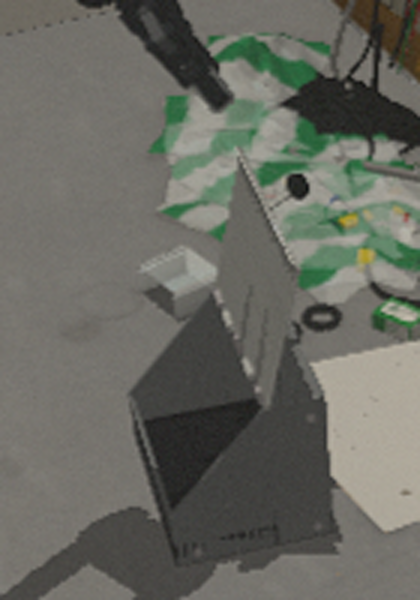

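Run:
```python
from fit import *
z=np.load("pics/r_w.npz");T=z["T"];W=cloud("wrist",z["d"],T)
S=W[229:249,299:319].reshape(-1,3);S=S[S[:,2]>.29];print(len(S),S.mean(0),S.min(0),S.max(0))
K=np.array(ctrl.camera_info("wrist")["K"])
r=T[:3,:3]@np.linalg.inv(K)@[308.5,238.5,1]; print(T[:3,3]+r*(.308-T[2,3])/r[2])
```

```text
399 [0.58354396 0.24656152 0.30880869] [0.57614564 0.23834072 0.30330898] [0.59247744 0.25464555 0.312391  ]
[0.58375701 0.24654228 0.308     ]
```

Emit:
{"api": "drive_tool", "payload": {"commands": "0 0.6 -0.1 0 0;0 1.2 -0.1 0 0;0 1.8 -0.1 0 0;0 2.4 -0.1 0 0;0 2.9 -0.1 0 0;0 3.17 -0.1 0 0;0 3.17 -0.1 0 0;0 3.17 -0.1 0 0"}}

```text
t: 25.4
tool_pos: [0.5916, 0.2417, 0.2938]
tool_rot: [-2.659, 0.198, 1.491]
contact_force: [0.8, -0.6, 0.8]
opening: 0.0427
```

```bash
python3 st.py .5907 .2457 .2917;python3 - <<'E'
from fit import *
p,d=ctrl.get_image("wrist");cv2.imwrite("pics/s_w.png",p)
E
```

```text
t 25.4 pos [0.5916 0.2417 0.2938] q [ 0.385 -0.219  1.832 -0.301  1.061  2.2  ] F [ 0.8 -0.6  0.8] open 0.0427
[[ 0.516 -0.155 -0.842]
 [-0.07  -0.988  0.139]
 [-0.854 -0.013 -0.521]]
to target units [ 0.027 -0.096  0.062]
```

View pics/s_w.png

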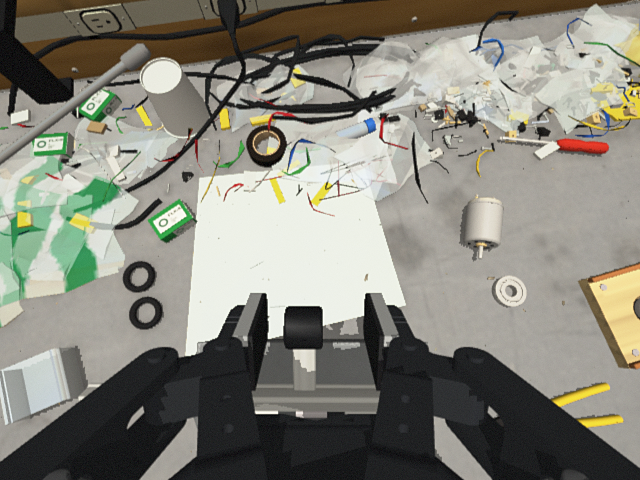

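Emit:
{"api": "drive_tool", "payload": {"commands": "0 0 -0.11 0 0;0.3 0 -0.11 0 0;0.5 0 -0.11 0 0;1 0 -0.11 0 0;1 0 -0.11 0 0;1 0 -0.11 0 0;1 0 -0.11 0 0", "newtons": 30}}

```text
t: 26.03
tool_pos: [0.5922, 0.2468, 0.2951]
tool_rot: [-2.661, 0.197, 1.49]
contact_force: [-4.4, -1.7, 4.9]
opening: 0.0155
```

```bash
python3 st.py .5907 .2457 .2917;python3 - <<'E'
from fit import *
p,d=ctrl.get_image("wrist");cv2.imwrite("pics/t_w.png",p[200:480,100:540])
M=R.from_rotvec(ctrl.get_obs()["tool_rot"]).as_matrix()
bx=np.array([.9877,-.1564,0])
Rr=158.8;a0=-38.1
P=lambda f:np.array([-Rr*np.cos(np.radians(a0+f)),Rr*np.sin(np.radians(a0+f))])/1000
st=151.3
fs=np.linspace(st,3,41)
for c in range(5):
    b=P(fs[c*8]); print("; ".join("1 %.2f %.2f %.2f 0"%tuple(M.T@(bx*(P(fs[c*8+i])-b)[0]+np.array([0,0,1])*(P(fs[c*8+i])-b)[1])/.04) for i in range(1,9)))
E
```

```text
t 26.03 pos [0.5922 0.2468 0.2951] q [ 0.394 -0.212  1.825 -0.306  1.063  2.208] F [-4.4 -1.7  4.9] open 0.0155
[[ 0.517 -0.154 -0.842]
 [-0.07  -0.988  0.137]
 [-0.853 -0.012 -0.522]]
to target units [0.056 0.034 0.071]
1 -0.20 -0.00 0.16 0; 1 -0.40 -0.00 0.32 0; 1 -0.58 -0.00 0.50 0; 1 -0.75 -0.01 0.70 0; 1 -0.91 -0.01 0.90 0; 1 -1.05 -0.01 1.11 0; 1 -1.19 -0.01 1.33 0; 1 -1.30 -0.01 1.56 0
1 -0.10 -0.00 0.24 0; 1 -0.19 -0.00 0.48 0; 1 -0.26 -0.00 0.73 0; 1 -0.31 0.00 0.98 0; 1 -0.35 0.00 1.23 0; 1 -0.37 0.00 1.49 0; 1 -0.37 0.00 1.74 0; 1 -0.36 0.00 2.00 0
1 0.03 0.00 0.26 0; 1 0.07 0.00 0.51 0; 1 0.14 0.00 0.76 0; 1 0.21 0.01 1.00 0; 1 0.31 0.01 1.24 0; 1 0.42 0.01 1.47 0; 1 0.54 0.01 1.70 0; 1 0.68 0.02 1.92 0
1 0.15 0.00 0.21 0; 1 0.32 0.01 0.40 0; 1 0.49 0.01 0.59 0; 1 0.68 0.01 0.76 0; 1 0.88 0.01 0.93 0; 1 1.09 0.02 1.07 0; 1 1.31 0.02 1.21 0; 1 1.54 0.02 1.33 0
1 0.23 0.00 0.11 0; 1 0.47 0.01 0.19 0; 1 0.72 0.01 0.27 0; 1 0.97 0.01 0.33 0; 1 1.22 0.02 0.37 0; 1 1.48 0.02 0.39 0; 1 1.74 0.02 0.40 0; 1 1.99 0.02 0.39 0
```

View pics/t_w.png

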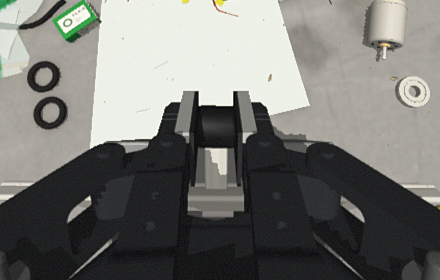

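Emit:
{"api": "drive_tool", "payload": {"commands": "1 -0.20 0 0.16 0; 1 -0.40 0 0.32 0; 1 -0.58 0 0.50 0; 1 -0.75 0 0.70 0; 1 -0.91 0 0.90 0; 1 -1.05 0 1.11 0; 1 -1.19 0 1.33 0; 1 -1.30 0 1.56 0"}}

```text
t: 26.75
tool_pos: [0.5115, 0.2596, 0.3053]
tool_rot: [-2.659, 0.195, 1.492]
contact_force: [0.7, -1.2, -0.9]
opening: 0.0153
```

Emit:
{"api": "drive_tool", "payload": {"commands": "1 -0.10 0 0.24 0; 1 -0.19 0 0.48 0; 1 -0.26 0 0.73 0; 1 -0.31 0 0.98 0; 1 -0.35 0 1.23 0; 1 -0.37 0 1.49 0; 1 -0.37 0 1.74 0; 1 -0.36 0 2.00 0"}}

```text
t: 27.42
tool_pos: [0.4373, 0.2714, 0.2767]
tool_rot: [-2.66, 0.196, 1.489]
contact_force: [-1.5, -2.9, 5.4]
opening: 0.0151
```

```bash
python3 st.py; python3 -c "
import numpy as np
f=151.3-16*148.3/40; a=np.radians(f-38.1); x=-158.8*np.cos(a)/1000;z=.155+.1588*np.sin(a); print('knob exp',.5239+.9877*x,.2556-.1564*x,z,'tcp exp',.5239+.9877*x+.0062,z-.0103)"
```

```text
t 27.42 pos [0.4373 0.2714 0.2767] q [ 0.601 -0.498  2.072 -0.389  1.17   2.41 ] F [-1.5 -2.9  5.4] open 0.0151
[[ 0.517 -0.154 -0.842]
 [-0.069 -0.988  0.138]
 [-0.853 -0.013 -0.522]]
knob exp 0.4314422286533236 0.2702404732597147 0.2832761256162398 tcp exp 0.4376422286533236 0.27297612561623985
```

Emit:
{"api": "drive_tool", "payload": {"commands": "1 0.03 0 0.26 0; 1 0.07 0 0.52 0; 1 0.13 0 0.77 0; 1 0.20 0 1.02 0; 1 0.29 0 1.26 0; 1 0.40 0 1.49 0; 1 0.52 0 1.72 0; 1 0.66 0 1.94 0"}}

```text
t: 28.08
tool_pos: [0.3842, 0.2799, 0.2121]
tool_rot: [-2.657, 0.198, 1.496]
contact_force: [-7.4, -3.3, 5.0]
opening: 0.0151
```

Emit:
{"api": "drive_tool", "payload": {"commands": "1 0.15 0 0.21 0; 1 0.32 0 0.40 0; 1 0.49 0 0.59 0; 1 0.68 0 0.76 0; 1 0.88 0 0.93 0; 1 1.09 0 1.07 0; 1 1.31 0 1.21 0; 1 1.54 0 1.33 0"}}

```text
t: 28.75
tool_pos: [0.3698, 0.2822, 0.1291]
tool_rot: [-2.655, 0.2, 1.502]
contact_force: [-7.7, -2.0, 1.6]
opening: 0.0152
```

```bash
python3 st.py
python3 - <<'E'
from fit import *
p,d=ctrl.get_image("scene"); a=p[110:260,190:330];cv2.imwrite("pics/u_s.png",cv2.resize(a,None,fx=4,fy=4,interpolation=cv2.INTER_CUBIC))
E
```

```text
t 28.75 pos [0.3698 0.2822 0.1291] q [ 0.728 -0.472  2.303 -0.486  0.999  2.659] F [-7.7 -2.   1.6] open 0.0152
[[ 0.51  -0.155 -0.846]
 [-0.072 -0.988  0.138]
 [-0.857 -0.009 -0.515]]
```

View pics/u_s.png

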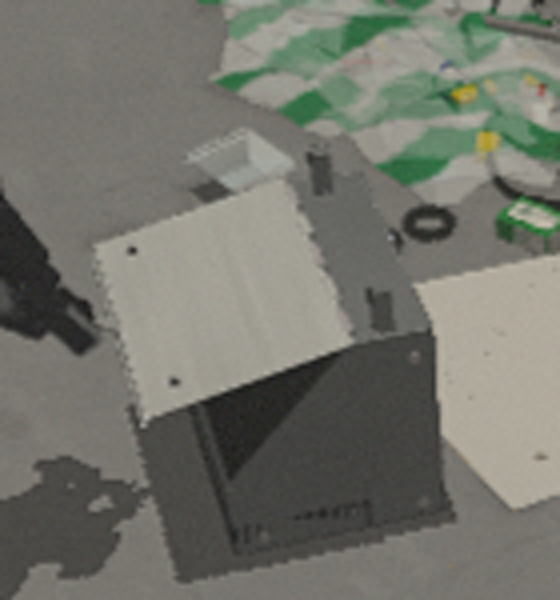

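Emit:
{"api": "drive_tool", "payload": {"commands": "1 0.21 0 0.14 0; 1 0.44 0 0.24 0; 1 0.68 0 0.33 0; 1 0.93 0 0.39 0; 1 1.18 0 0.43 0; 1 1.44 0 0.45 0; 1 1.70 0 0.46 0; 1 1.95 0 0.45 0"}}

```text
t: 29.47
tool_pos: [0.3945, 0.2783, 0.0525]
tool_rot: [-2.655, 0.202, 1.503]
contact_force: [-8.0, -2.3, -1.6]
opening: 0.0149
```

Emit:
{"api": "drive_tool", "payload": {"commands": "1 0 0 0 0;1 0.05 0 0 0;1 0.05 0 0 0"}}

```text
t: 29.72
tool_pos: [0.3954, 0.2781, 0.0511]
tool_rot: [-2.655, 0.203, 1.504]
contact_force: [-8.6, -1.7, -3.1]
opening: 0.0152
```

```bash
python3 st.py
python3 - <<'E'
from fit import *
p,d=ctrl.get_image("scene"); a=p[110:260,190:330];cv2.imwrite("pics/v_s.png",cv2.resize(a,None,fx=4,fy=4,interpolation=cv2.INTER_CUBIC))
p,d=ctrl.get_image("wrist");cv2.imwrite("pics/v_w.png",p)
E
```

```text
t 29.72 pos [0.3954 0.2781 0.0511] q [ 0.677 -0.284  2.315 -0.55   0.803  2.732] F [-8.6 -1.7 -3.1] open 0.0152
[[ 0.508 -0.156 -0.847]
 [-0.074 -0.988  0.138]
 [-0.858 -0.008 -0.514]]
```

View pics/v_s.png

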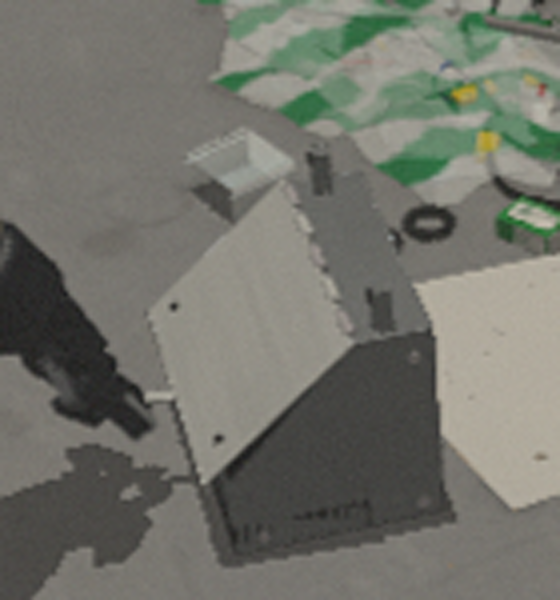

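View pics/v_w.png

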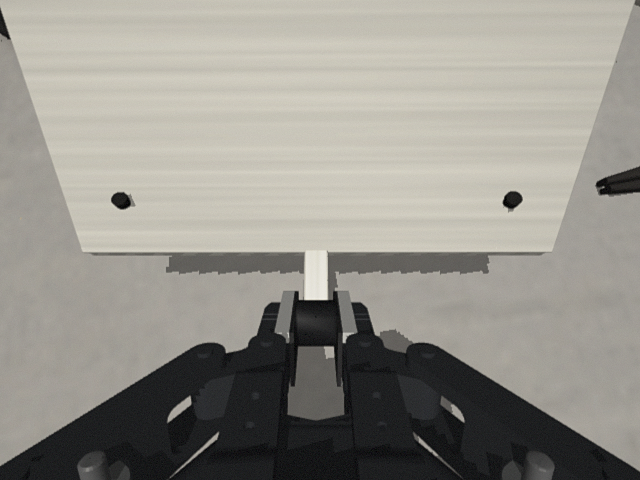

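Emit:
{"api": "drive_tool", "payload": {"commands": "0.5 0 0 0 0;0 0 0 0 0;0 0 0 0 0;0 0 0 0 0;0 -0.5 0 0 0;0 -1.2 0 0 0;0 -2 0 0 0;0 -3 0 0 0"}}

```text
t: 30.48
tool_pos: [0.3363, 0.2875, 0.1574]
tool_rot: [-2.658, 0.199, 1.494]
contact_force: [1.1, 0.9, 0.3]
opening: 0.0426
```

Emit:
{"api": "drive_tool", "payload": {"commands": "0 -0.8 0 0 0;0 -1.6 0 0 0;0 -2.4 0 0 0;0 -2.4 0 0 0;0 -2.4 0 0 0;0 -2.4 0 0 0"}}

```text
t: 30.98
tool_pos: [0.2877, 0.2951, 0.2393]
tool_rot: [-2.659, 0.195, 1.491]
contact_force: [0.1, -0.5, 0.3]
opening: 0.0431
```

```bash
python3 st.py
python3 - <<'E'
from fit import *
T=np.array(ctrl.camera_info("wrist")["T"])
p,d=ctrl.get_image("wrist");cv2.imwrite("pics/w_w.png",p);W=cloud("wrist",d,T)
np.save("pics/w_W.npy",W)
p,d=ctrl.get_image("scene"); cv2.imwrite("pics/w_s.png",p); a=p[110:260,190:330];cv2.imwrite("pics/w_s2.png",cv2.resize(a,None,fx=4,fy=4,interpolation=cv2.INTER_CUBIC))
E
```

```text
t 30.98 pos [0.2877 0.2951 0.2393] q [ 0.926 -0.697  2.254 -0.487  1.326  2.712] F [ 0.1 -0.5  0.3] open 0.0431
[[ 0.516 -0.153 -0.843]
 [-0.069 -0.988  0.137]
 [-0.854 -0.013 -0.521]]
```

View pics/w_w.png

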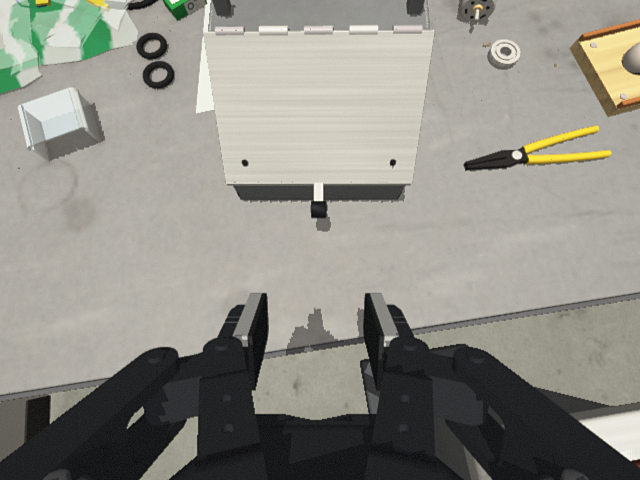

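View pics/w_s2.png

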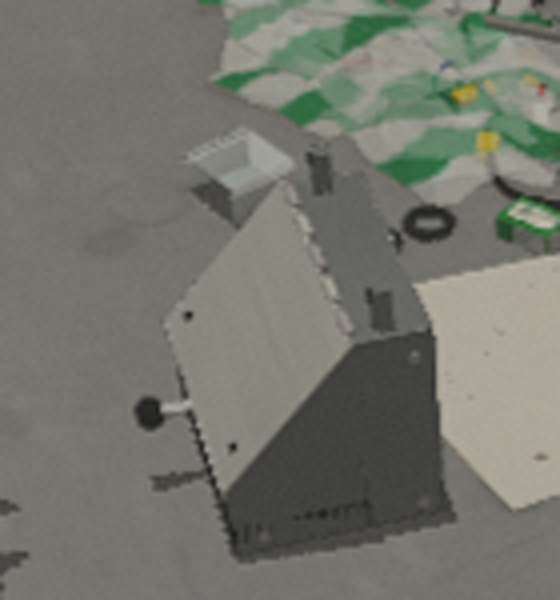

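View pics/w_s.png

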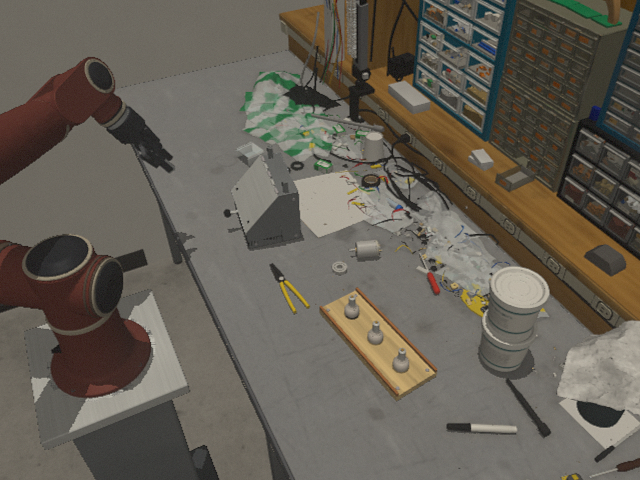

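The flap is shut, with the knob back at its starting spot in the scene view (227,213). All three lamps stand upright, nothing else has moved, and the robot touches nothing. I'm handing in.

Run:
```python
from h import *
a=cv2.imread("pics/a_scene.png").astype(int);b=cv2.imread("pics/w_s.png").astype(int)
d=np.abs(a-b).sum(2)>60
for n,(u0,u1,v0,v1) in dict(box=(220,305,150,252),motor=(350,385,235,262),bearing=(328,350,258,277),pliers=(265,312,258,316),lamps=(365,412,318,375)).items(): print(n,d[v0:v1,u0:u1].sum())
print(ctrl.get_obs()["contact_force"]); print(ctrl.finish_job())
```

```text
box 152
motor 29
bearing 5
pliers 3
lamps 157
[ 0.64744779  0.22114864 -0.47826552]
the job is handed in; nothing more can be done
None
```

The job is handed in after 31 s of the 72 s allowed. The lamp stands cap up in the tray's empty dimple, and the flap is shut again.

**What I did**
- **Opening:** I pinched the knob, led the flap round past upright and left it on its stops.
- **Slanting the tool:** The move commands cannot pitch the tool. I slanted it about 31° towards the box by driving the arm against its reach limits high above the bench.
- **Lamp:** I took the lamp out by its cap and lowered it into the dimple until it touched at about 6 N. Then I let it go and backed off.
- **Closing:** I pinched the knob again and led the flap forward to a few mm from shut. When I released it, it fell the rest of the way.

**Last checks**
- **Seating:** The cap top measures 73.6 mm high, against about 73.1 mm for the other two lamps. It is in line with them at about 90 mm spacing.
- **Flap:** In the scene picture the flap lies on the side walls and the knob is back at its starting position.
- **Force:** The wrist force is near zero and the gripper is well clear. The highest force I read at the end of any move was about 10 N.
- **Start and end pictures compared:** The bearing and pliers show almost no changed pixels, and the motor 29. The box area (152) and the lamps area (157) changed more. By eye the pictures show nothing out of place, but I did not trace those differences.

**One disagreement:** Just before lowering, the scene camera and the wrist measurements differed by up to 4 mm on the lamp's offset from the dimple. I aimed between the two, and it went in with no force until the bottom.

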